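# Clamp a pair of burnishing blocks and hold the sprung lever in the green zone

### The arm

A 7-joint arm with a two-finger parallel gripper is mounted at the origin on a cart in front of the work surface, level with it; the furniture and walls round the work are solid. World frame = base frame: x ahead of the robot, y to its left, z up, the work surface at z = 0. Lengths are in m, angles in rad, forces in N, time in s.
With the tool pointing down it reaches from about 0.4 to 0.875 m from the base axis. Payload 19.3 kg.
Tool frame: the origin (TCP) lies on the centre line of the jaws, within the pads' length; the fingertips stand 25 mm ahead of it and the grasp point (between the pads) lies 6 mm ahead of it (tips_ahead is the distance from the TCP to the fingertips, in m); z points along the fingers, y is the direction in which the jaws open and shut (so a half turn about z gives the same grasp; the last joint's range is limited). The gripper opens to 85 mm and grips with 20 to 120 N. Pads are 22 mm wide; open, the fingers measure 114 mm over their backs; the gripper's body (76 mm by 85 mm) begins 54 mm behind the grasp point. The pads swing forward as they close: fully open they stand 13 mm farther back than shut.
Start: joints at [1.114, 0.521, -0.036, 1.599, 0.021, 1.021, -0.113], TCP at [0.236, -0.579, 0.226] pointing down, gripper open.
Joint ranges: [-2.91, 2.91], [-0.3, 2.13], [-1.5, 1.42], [0.17, 2.43], [-1.26, 4.41], [0.16, 1.93], [-2.52, 2.52]. Speed limits (rad/s): [1.89, 1.89, 2.39, 2.39, 3.01, 3.01, 3.01].

### API

Orientations are given as [roll, pitch, yaw] about the fixed x, y, z axes, in that order (R = Rz(yaw) Ry(pitch) Rx(roll)).
In Python, from workcell import observe, grab_frame, job_done, outline_of, tips_ahead gives the robot as it stands. The module is installed in compiled form; this text tells all that it offers.
- The arm moves only by the tool move_arm, never from a script. Its argument "motion" is a list of rows, each a list of 2 entries, a list of its own where there are three numbers: the shift along the world's x, y, z in mm, then the turn, a rotation vector about the world's x, y, z in rad. A call has 1 to 12 rows; each row is the pose to reach, as a shift and turn from the pose commanded when the call began; what a row does not reach only later rows make up. A row lasts 1/8 s, in which the tool goes at most 62.5 mm and 10.7 degrees, less where a joint would pass 70% of its speed; a pose out of reach is approached as far as the arm can. A call with a gripper value outside its range is refused whole. "jaw" is the finger opening in mm, from 0 to 85.4, set as the call begins (left out, the last holds). The fingers move at their own pace and stop on an object; "grip_force" is the grip in N (left out, the last holds). Time passes only in rows, so rows that repeat a pose let the fingers close. It gives the time, the measured TCP pose, the force and the opening at its end, in the units of the state.
- observe(): the state, without advancing time (a new reading comes with each control period).
- grab_frame(name): name is "scene" or "top" or "wrist"; returns a dict with "frame" (480x640x3 uint8, red, green, blue), "fx", "fy", "cx", "cy" (pixels), "dist" ([k1, k2, p1, p2, k3] as OpenCV has them; the pictures are not rectified), "T" (4x4, takes a point from camera to world coordinates); the wrist camera has in their place "mount" (4x4, takes a point from camera to tool coordinates, whose origin is the TCP and whose axes are the flange's). Camera axes: x right, y down, z forward; pixel columns grow to the right and rows downward; lengths in m; the calibration is good to about 2 mm. A picture is of the moment at which its call begins: read the wrist's pose just before it. There is no depth.
- job_done(): hands the job in, once; it reports no verdict.
Trained networks look in the newest picture that a camera, given by its name, has taken for a name from the list of things; names that differ only in an ending like _2 or _b are one class to them, and where a whole thing is asked for, a point or a joint stands for the part that bears it (a point fixed in the world has none). Each returns a list of dicts, best first, with "score" (0 to 1); they miss things now and then, are a little off and sometimes report something else, mostly with a low value. They report only what shows in the picture. A call takes as long as a camera call.
- outline_of(label, camera): "pixels" (480x640 bool, what is visible of it) and "pixel" ([column, row] in pixels, amid what is visible of it).
The state is a dict: "clock": time; "qpos": joint angles; "qd": joint speeds; "joint_efforts": joint torques, N m; "position": TCP position; "tool_rot": TCP orientation; "force": force on the tool from outside, world axes, zero at the start; "moment": the same for the moment, N m; "grip_width": finger opening in m.
Only numpy, scipy, OpenCV 4.12 (cv2) and the standard library are available. Lean on these libraries where they do the work, as an engineer would, in place of code of your own. Each camera call takes 0.05 s, during which the arm holds its last target.

### The job

Lay the two red-brown hardwood burnishing blocks flat on the raised bed of the clamping jig, one squarely on top of the other, lying along the bed with their edges flush with each other and centred on the bed, while the lever is still up. Then push the sprung lever with the black ball knob down until its orange pointer stands in the green zone, so that the rubber pad bears on the pile, and keep it there: finish while still holding the lever down, as it springs back when let go. Do not knock over or shift the spool of red thread, the rivet jar or the roll of tape.

Things in the scene. Friction and masses are not known exactly. Their poses are not given: they have to be found in the camera images.
- jig: grey clamping jig, fixed. Origin on the bench under the bed's centre; x runs along the bed towards the lever's pivot, z up. Foot 10 mm high: 64 mm wide under the bed, at its +x end (x 108 to 178 mm) y -160 to +46 mm. A blue clamp finger with a sprung rubber pad stands raised there (x over 80 mm, up to 130 mm high); it comes down on the last 20 mm of the pile as the lever is pressed
- bed (a point): centre of the top of the jig's aluminium bed, 18 mm above the bench. The bed is 154 mm long (along x) and 52 mm wide, so each block overhangs it by 2 mm all round. Axes as the jig's
- block_a: a red-brown hardwood burnishing block, 56 x 158 x 22 mm, about 0.13 kg (varies). Origin in the centre of its underside; its long side is y, z up. Starts on the bench on the jig's +y side. Either block may be the lower one
- block_b: the other, identical block (56 x 158 x 22 mm, long side y, origin in the centre of the underside). Starts on the bench on the jig's -y side, beyond the lever, between the bench's front edge and the blue cutting mat
- lever (a joint): angle of the sprung lever, rad: 0 at rest (raised), grows as the knob is pushed down, stop at 1.0. Green zone on the scale 0.80 to 0.92 (middle 0.86), red from 0.95. With two blocks on the bed the pad meets the pile at about 0.74. In the green zone it takes about 8 to 11 N downwards at the knob; let go, it springs back up
- lever_pivot (a point): point on the lever's hinge axis (which runs along the jig's y) in the lever's plane, 131 mm along x and 130 mm to the -y side of the jig's origin, 50 mm above the bench
- lever_knob (a point): centre of the black ball knob, 28 mm diameter, on the lever's end. In the jig's frame, with q the lever's value and e = 0.81 - q its angle above level, it stands 0.120*cos(e) m to the -x side of lever_pivot and 0.120*sin(e) m above it (137 mm above the bench at rest, 44 mm at q = 0.86). Can be pushed down from above with closed fingertips
- pad (a joint): how far the rubber pad is pushed back into the clamp finger against its spring, in m: 0 when it touches nothing, up to 0.015; about 0.008 with the lever at 0.86 on a pile of two blocks
- spool: bystander: spool of red thread, 50 mm diameter, 60 mm high, standing; origin at the centre of its underside
- jar: bystander: glass jar with brass rivets and black lid, 55 mm diameter, 55 mm high; origin at the centre of its underside
- tape: bystander: roll of tan masking tape lying flat, 77 mm diameter, 19 mm high; origin at the centre of its underside

How it is judged:
By the outcome, as a careful person would: the job done as asked, in the order asked, and still so for the second after the job is handed in, while the arm keeps its last pose, push and grip.
It also fails if it takes over 70 s, if anything falls off the work surface, if the arm or the gripper's body presses on something with over 40 N, if the wrist force passes 120 N, or if a joint passes its speed limit or range.

## Working session

There is one attempt and no reset: what is moved stays moved. The work goes in short steps, Python scripts to look and compute and a tool call to move; the robot and the scene stay as the last step left them, time stands still between calls to the robot, and variables do not carry over. Pictures are saved under pics/ and viewed, and the job is handed in when it is done.

Besides the shell and the picture viewer there is one more tool, called as a command line: name --argument value ..., lists and objects as JSON in quotes. move_arm: Moves the arm, as the interface text tells. Its arguments: {"type":"object","properties":{"motion":{"type":"array"},"jaw":{"type":"number"},"grip_force":{"type":"number"}},"required":["motion"]}

```bash
mkdir -p pics; cat > h.py <<'E'
import numpy as np, cv2
from workcell import *
E
python3 - <<'E'
from h import *
s=observe(); print({k:np.round(v,3) for k,v in s.items()}); print(tips_ahead)
for n in ["scene","top","wrist"]:
    f=grab_frame(n); cv2.imwrite(f"pics/{n}0.png",f["frame"][:,:,::-1])
    print(n,[f[k] for k in("fx","fy","cx","cy","dist")]); print(np.round(f.get("T",f.get("mount")),4))
E
```

```text
{'clock': np.float64(0.0), 'qpos': array([ 1.114,  0.522, -0.036,  1.6  ,  0.021,  1.021, -0.113]), 'qd': array([-0.003,  0.001, -0.   , -0.   , -0.001, -0.   ,  0.001]), 'joint_efforts': array([-0.0000e+00, -9.2711e+01,  1.9810e+00, -3.6993e+01,  1.8000e-02,
        8.0000e-03,  0.0000e+00]), 'position': array([ 0.236, -0.579,  0.226]), 'tool_rot': array([-3.14 ,  0.   ,  0.387]), 'force': array([-0.129,  0.421,  0.199]), 'moment': array([-0.023,  0.011,  0.015]), 'grip_width': np.float64(0.085)}
0.025
scene [536.9260782764595, 536.9260782764595, 316.5153493160552, 239.57143736651986, array([0.01025602, 0.        , 0.        , 0.        , 0.        ])]
[[-0.5144 -0.5533  0.6552 -0.2695]
 [-0.8575  0.3391 -0.3869  0.6638]
 [-0.0081 -0.7608 -0.6489  0.9257]
 [ 0.      0.      0.      1.    ]]
top [515.9837508606154, 515.9837508606154, 321.3998549028495, 240.85159247400014, array([-0.14840167,  0.        ,  0.        ,  0.        ,  0.        ])]
[[-8.4600e-02 -9.7520e-01  2.0440e-01  2.6370e-01]
 [-9.9640e-01  8.2600e-02 -1.8300e-02  1.9000e-01]
 [ 9.0000e-04 -2.0520e-01 -9.7870e-01  1.5848e+00]
 [ 0.0000e+00  0.0000e+00  0.0000e+00  1.0000e+00]]
wrist [418.9258739798152, 418.9258739798152, 329.38045395371796, 233.82262885997727, array([-0.06699162,  0.        ,  0.        ,  0.        ,  0.        ])]
[[-6.000e-04 -9.609e-01 -2.770e-01  7.000e-02]
 [ 1.000e+00 -6.000e-04 -3.000e-04 -6.000e-04]
 [ 1.000e-04 -2.770e-01  9.609e-01 -1.476e-01]
 [ 0.000e+00  0.000e+00  0.000e+00  1.000e+00]]
```

View pics/scene0.png

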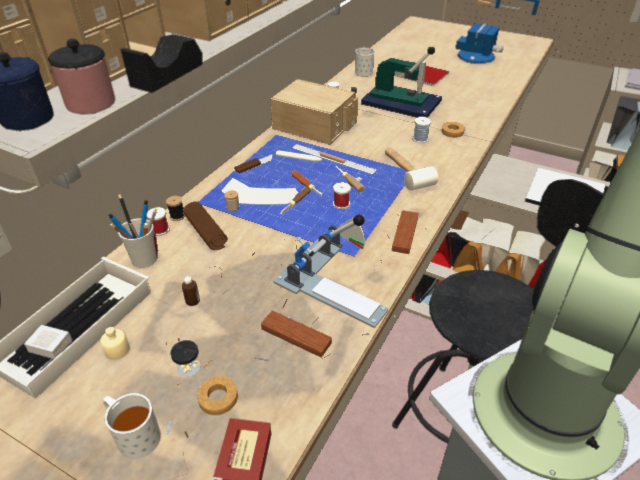

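View pics/top0.png

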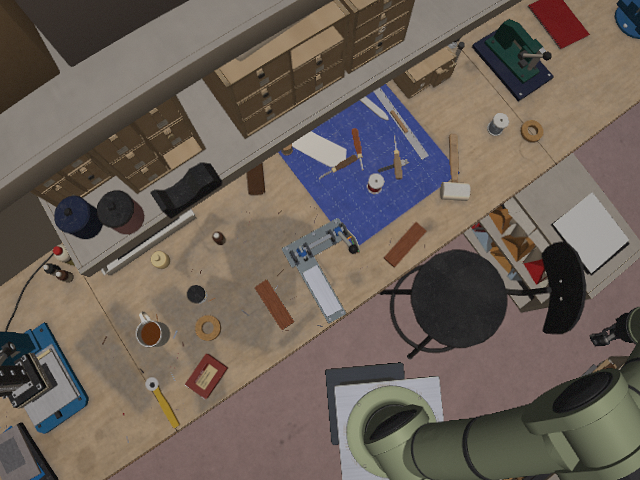

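View pics/wrist0.png

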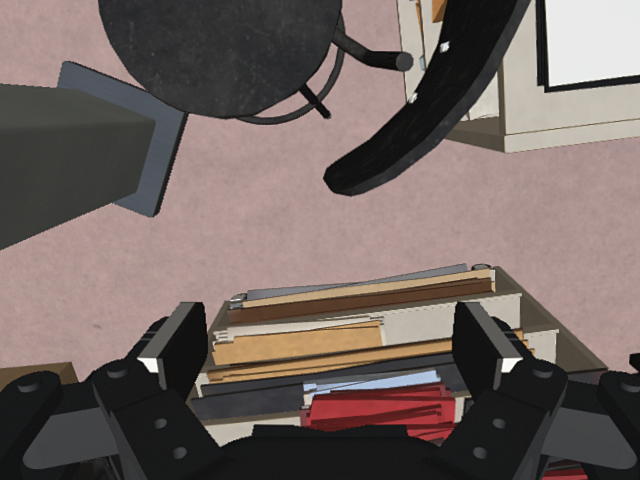

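```bash
cat >> h.py <<'E'
def proj(f,P,T=None):
    T=f["T"] if T is None else T
    Ti=np.linalg.inv(T); P=np.atleast_2d(P)@Ti[:3,:3].T+Ti[:3,3]
    K=np.array([[f["fx"],0,f["cx"]],[0,f["fy"],f["cy"]],[0,0,1.]])
    r=cv2.projectPoints(P.reshape(-1,1,3).astype(float),np.zeros(3),np.zeros(3),K,np.array(f["dist"],float))[0]
    return r.reshape(-1,2)
def unproj(f,px,z,T=None):
    T=f["T"] if T is None else T
    K=np.array([[f["fx"],0,f["cx"]],[0,f["fy"],f["cy"]],[0,0,1.]])
    n=cv2.undistortPoints(np.array(px,float).reshape(-1,1,2),K,np.array(f["dist"],float)).reshape(-1,2)
    d=np.c_[n,np.ones(len(n))]@T[:3,:3].T; o=T[:3,3]
    return o+d*((z-o[2])/d[:,2])[:,None]
from scipy.spatial.transform import Rotation as R
def wristT(f,s):
    T=np.eye(4);T[:3,:3]=R.from_euler('xyz',s["tool_rot"]).as_matrix();T[:3,3]=s["position"]
    return T@f["mount"]
def box(x,y,yaw,z0=0,sx=.056,sy=.158,h=.022):
    c=np.array([[a*sx/2,b*sy/2,z] for a in(-1,1) for b in(-1,1) for z in(z0,z0+h)])
    c[:,:2]=c[:,:2]@np.array([[np.cos(yaw),np.sin(yaw)],[-np.sin(yaw),np.cos(yaw)]])
    return c+[x,y,0]
from scipy.optimize import least_squares
def fitbox(views,p0,z0=0):
    # views: list of (frame,T,mask)
    dts=[]
    for f,T,m in views:
        c,_=cv2.findContours(m.astype(np.uint8),cv2.RETR_EXTERNAL,cv2.CHAIN_APPROX_NONE)
        c=max(c,key=cv2.contourArea); e=np.ones(m.shape,np.uint8); e[c[:,0,1],c[:,0,0]]=0
        dts.append(cv2.distanceTransform(e,cv2.DIST_L2,5))
    def res(p):
        o=[]
        for (f,T,m),d in zip(views,dts):
            q=cv2.convexHull(proj(f,box(p[0],p[1],p[2],z0),T).astype(np.float32))[:,0]
            q2=np.roll(q,-1,0); t=np.linspace(0,1,30)[:,None,None]
            pts=(q+(q2-q)*t).reshape(-1,2).astype(np.float32)
            o.append(cv2.remap(d,pts[:,0].copy(),pts[:,1].copy(),cv2.INTER_LINEAR,borderValue=20).ravel())
        return np.concatenate(o)
    best=None
    for y in p0[2] if np.ndim(p0[2]) else [p0[2]]:
        r=least_squares(res,[p0[0],p0[1],y],loss='soft_l1',diff_step=1e-3,x_scale=[.01,.01,.1])
        if best is None or r.cost<best.cost: best=r
    return best.x,np.mean(res(best.x))
E
python3 - <<'E'
from h import *
F={n:grab_frame(n) for n in("top","scene")}
for l in ["block_a","spool","jar","tape","jig","lever_knob","lever"]:
  for n in F:
    for o in outline_of(l,n):
        p=o["pixel"]; print(l,n,round(o["score"],2),np.round(p,1),o["pixels"].sum(),np.round(unproj(F[n],[p],0.0)[0],3))
        if l=="block_a" : np.save(f"m_{n}_{int(p[0])}.npy",o["pixels"])
E
ls
```

```text
block_a top 0.81 [270.7 306.1] 808 [0.404 0.333 0.   ]
block_a top 0.77 [406.5 243.7] 717 [ 0.563 -0.106  0.   ]
block_a scene 0.91 [295.5 333.3] 1564 [0.416 0.315 0.   ]
block_a scene 0.8 [405.  229.5] 700 [ 0.576 -0.114  0.   ]
spool top 0.78 [374.1 183. ] 245 [ 0.77  -0.025  0.   ]
spool top 0.48 [325.7 236.6] 346 [0.607 0.146 0.   ]
spool scene 0.44 [403.4 230.9] 709 [ 0.573 -0.107 -0.   ]
jar top 0.81 [192.6 292.8] 278 [0.464 0.573 0.   ]
jar scene 0.74 [184.3 358.2] 812 [0.48  0.549 0.   ]
tape top 0.67 [213.2 328.6] 387 [0.349 0.514 0.   ]
tape scene 0.8 [217.8 396.5] 1141 [0.357 0.525 0.   ]
jig top 0.91 [318.8 252. ] 3125 [0.56  0.172 0.   ]
jig scene 0.89 [327.  279.2] 4465 [0.524 0.167 0.   ]
lever_knob top 0.76 [326.7 239.5] 421 [0.598 0.143 0.   ]
lever_knob scene 0.91 [313.5 241.6] 755 [0.662 0.123 0.   ]
lever top 0.91 [323.5 241.3] 448 [0.593 0.154 0.   ]
lever scene 0.58 [317.8 241.3] 774 [0.657 0.113 0.   ]
lever scene 0.54 [295.  333.5] 1559 [0.416 0.317 0.   ]
h.py
m_scene_295.npy
m_scene_405.npy
m_top_270.npy
m_top_406.npy
pics
```

```bash
python3 - <<'E'
from h import *
F={n:grab_frame(n) for n in("top","scene")}
for a,b,p in((270,295,(.41,.325)),(406,405,(.57,-.11))):
    v=[(F["top"],F["top"]["T"],np.load(f"m_top_{a}.npy")),(F["scene"],F["scene"]["T"],np.load(f"m_scene_{b}.npy"))]
    for vv in (v,v[:1],v[1:]):
        x,e=fitbox(vv,(*p,np.linspace(-1.5,1.5,9))); print(np.round(x,4),round(e,2))
for n in F:
    i=F[n]["frame"]; 
    c=dict(top=(260,210,370,330),scene=(270,200,400,330))[n]
    cr=i[c[1]:c[3],c[0]:c[2],::-1]; cv2.imwrite(f"pics/z_{n}.png",cv2.resize(cr,None,fx=5 if n=="scene" else 5,fy=4.6 if n=="scene" else 5,interpolation=cv2.INTER_CUBIC))
# bed quads
E
```

```text
Traceback (most recent call last):
  File "h.py", line 41, in fitbox
    r=least_squares(res,[p0[0],p0[1],y],loss='soft_l1',diff_step=1e-3,x_scale=[.01,.01,.1])
ValueError: could not broadcast input array from shape (330,) into shape (360,)
```

```bash
python3 - <<'E'
s=open('h.py').read()
a=s.index("            q2=np.roll"); b=s.index("            o.append(cv2")
s=s[:a]+"""            q2=np.vstack([q,q[:1]]); L=np.r_[0,np.cumsum(np.linalg.norm(np.diff(q2,axis=0),axis=1))]
            t=np.linspace(0,L[-1],240); pts=np.c_[np.interp(t,L,q2[:,0]),np.interp(t,L,q2[:,1])].astype(np.float32)
"""+s[b:]
open('h.py','w').write(s)
E
cat > a.py <<'E'
from h import *
F={n:grab_frame(n) for n in("top","scene")}
for a,b,p in((270,295,(.41,.325)),(406,405,(.57,-.11))):
    v=[(F["top"],F["top"]["T"],np.load(f"m_top_{a}.npy")),(F["scene"],F["scene"]["T"],np.load(f"m_scene_{b}.npy"))]
    for vv in (v,v[:1],v[1:]):
        x,e=fitbox(vv,(*p,np.linspace(-1.5,1.5,9))); print(np.round(x,4),round(e,2))
for n in F:
    i=F[n]["frame"]; 
    c=dict(top=(260,210,370,330),scene=(270,200,400,330))[n]
    cr=i[c[1]:c[3],c[0]:c[2],::-1]; cv2.imwrite(f"pics/z_{n}.png",cv2.resize(cr,None,fx=4.5,fy=4.5,interpolation=cv2.INTER_CUBIC))
E
python3 a.py
```

```text
[ 0.409   0.3199 -1.0847] 2.05
[0.4078 0.3215 2.0747] 1.65
[ 0.4105  0.3178 -1.0941] 2.39
[ 0.5616 -0.0996 -2.339 ] 2.26
[ 0.5608 -0.0979  0.7794] 2.0
[ 0.5626 -0.1014  0.802 ] 2.49
```

View pics/z_top.png

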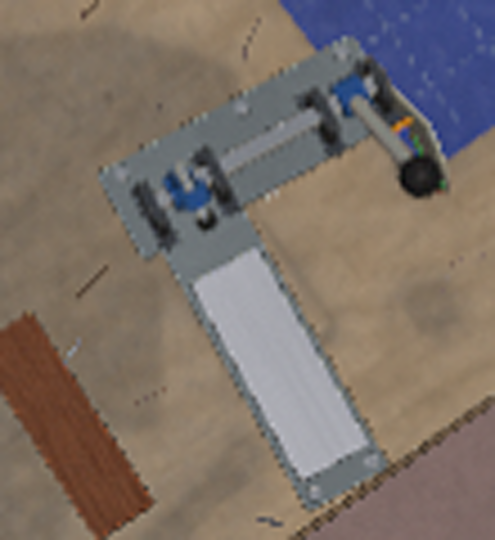

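View pics/z_scene.png

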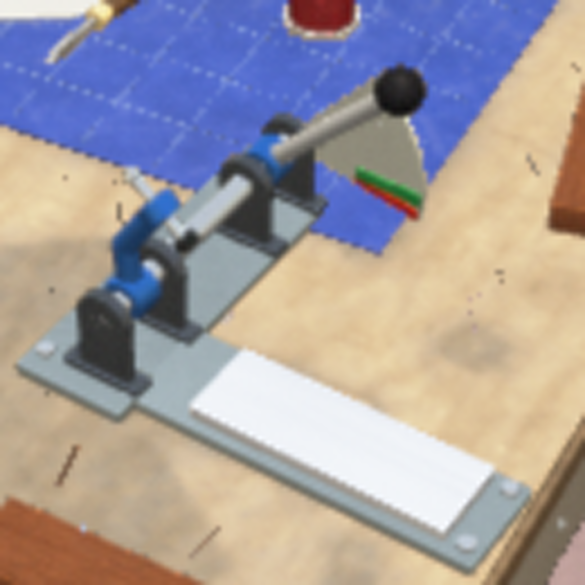

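```bash
cat > b.py <<'E'
from h import *
F={n:grab_frame(n) for n in("top","scene")}
C=dict(top=(np.array([(193,287),(262,249),(369,444),(300,477)]),(260,210)),scene=(np.array([(190,408),(245,349),(495,468),(446,531)]),(270,200)))
for n in C:
    q=C[n][0]/4.5+C[n][1]; P=unproj(F[n],q,.018)
    ax=(P[0]+P[1]-P[2]-P[3])/2; print(n,np.round(P[:,:2],3).tolist(),"c",np.round(P.mean(0),4),"yaw",np.arctan2(ax[1],ax[0]),np.linalg.norm(ax),np.linalg.norm(P[0]-P[1]))
    dz=unproj(F[n],[(260,210)],0)
q=np.array([[ (418,175)]])/4.5+[[260,210]]; print(unproj(F["top"],q[0],.137)); q=np.array([[ (400,90)]])/4.5+[[270,200]]; print(unproj(F["scene"],q[0],.137))
E
python3 b.py
```

```text
top [[0.493, 0.226], [0.515, 0.177], [0.377, 0.116], [0.359, 0.165]] c [0.4358 0.171  0.018 ] yaw 0.42053175366403384 0.14953992857958526 0.053776285243149105
scene [[0.494, 0.226], [0.516, 0.179], [0.377, 0.116], [0.356, 0.161]] c [0.4358 0.1704 0.018 ] yaw 0.4328714909909002 0.15278756926141226 0.05234042162988346
[[0.53506679 0.07522874 0.137     ]]
[[0.53565173 0.0715752  0.137     ]]
```

move_arm --motion '[[[160,240,0],[0,0,0.8]],[[326,479,-26],[0,0,1.973]],[[326,479,-26],[0,0,1.973]],[[326,479,-26],[0,0,1.973]],[[326,479,-26],[0,0,1.973]],[[326,479,-26],[0,0,1.973]],[[326,479,-26],[0,0,1.973]],[[326,479,-26],[0,0,1.973]],[[326,479,-26],[0,0,1.973]],[[326,479,-26],[0,0,1.973]],[[326,479,-26],[0,0,1.973]],[[326,479,-26],[0,0,1.973]]]' --jaw 85

```text
clock: 2.75
position: [0.5617, -0.0999, 0.2]
tool_rot: [-3.142, -0.0, 2.359]
force: [-0.0, -0.7, 0.2]
grip_width: 0.0847
```

```bash
cat > w.py <<'E'
from h import *
import sys
name=sys.argv[1]; guess=tuple(map(float,sys.argv[2:4])); yaw=float(sys.argv[4]); z0=float(sys.argv[5])
s=observe(); f=grab_frame("wrist"); T=wristT(f,s)
im=f["frame"][:,:,::-1].copy(); cv2.imwrite(f"pics/{name}.png",im)
for o in outline_of("block_a","wrist"):
    print(round(o["score"],2),o["pixel"],o["pixels"].sum())
    P=unproj(f,[o["pixel"]],z0+.022,T)[0]
    if np.hypot(*(P[:2]-guess))<.05:
        m=o["pixels"]; x,e=fitbox([(f,T,m)],(*guess,yaw),z0); print("fit",np.round(x,4),round(e,2))
        c,_=cv2.findContours(m.astype(np.uint8),cv2.RETR_EXTERNAL,cv2.CHAIN_APPROX_NONE); cv2.drawContours(im,c,-1,(0,255,0),1)
        q=cv2.convexHull(proj(f,box(*x,z0),T).astype(np.float32)); cv2.polylines(im,[np.int32(q*8)],True,(255,255,0),1,cv2.LINE_AA,3)
        break
cv2.imwrite(f"pics/{name}_o.png",im)
E
python3 w.py w1 .5616 -.0996 .79 0
```

```text
0.61 [331.9, 192.3] 10958
fit [ 0.5607 -0.0993  0.7619] 5.99
```

View pics/w1_o.png

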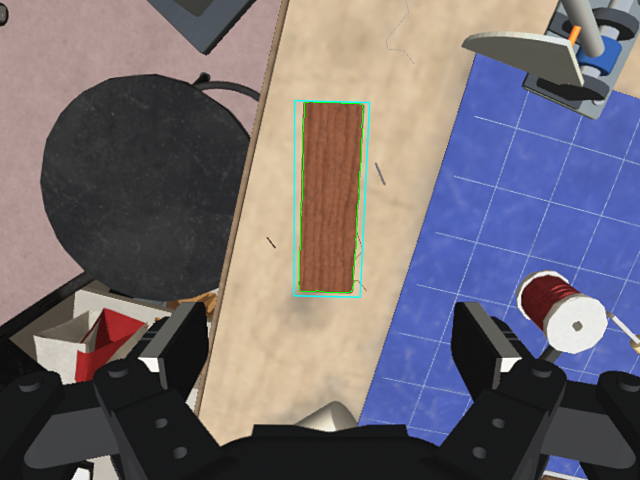

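```bash
cat >> h.py <<'E'
def quad(mask):
    c,_=cv2.findContours(mask.astype(np.uint8),cv2.RETR_EXTERNAL,cv2.CHAIN_APPROX_NONE)
    c=max(c,key=cv2.contourArea); h=cv2.convexHull(c)
    for e in np.linspace(1,30,60):
        a=cv2.approxPolyDP(h,e,True)
        if len(a)<=4: return a[:,0].astype(float)
E
python3 - <<'E'
from h import *
s=observe(); f=grab_frame("wrist"); T=wristT(f,s)
m=outline_of("block_a","wrist")[0]["pixels"]; q=quad(m);print(q)
for z in(0,.011,.022):
    P=unproj(f,q,z,T); print(z,np.round(np.linalg.norm(P-np.roll(P,-1,0),axis=1),4),np.round(P.mean(0),4))
    d=P-np.roll(P,-1,0);print(np.arctan2(d[:,1],d[:,0]))
for n in("top","scene"):
  f=grab_frame(n)
  for o in outline_of("block_a",n): 
    q=quad(o["pixels"]);P=unproj(f,q,.022);print(n,o["score"],np.round(np.linalg.norm(P-np.roll(P,-1,0),axis=1),4),np.round(P.mean(0),4),q.tolist())
im=cv2.imread("pics/w1.png"); cv2.imwrite("pics/w1z.png",cv2.resize(im[80:320,260:420],None,fx=2.4,fy=2.4,interpolation=cv2.INTER_CUBIC))
E
```

```text
Traceback (most recent call last):
IndexError: list index out of range
```

```bash
cat >> h.py <<'E'
def brown(bgr,near):
    hsv=cv2.cvtColor(bgr,cv2.COLOR_BGR2HSV)
    m=((hsv[...,0]<11)|(hsv[...,0]>174))&(hsv[...,1]>95)&(hsv[...,2]>35)
    m=cv2.morphologyEx(m.astype(np.uint8),cv2.MORPH_OPEN,np.ones((3,3)));m=cv2.morphologyEx(m,cv2.MORPH_CLOSE,np.ones((5,5)))
    n,l=cv2.connectedComponents(m); k=l[int(near[1]),int(near[0])]
    return (l==k) if k else None
E
python3 - <<'E'
from h import *
s=observe(); f=grab_frame("wrist"); T=wristT(f,s)
im=f["frame"][:,:,::-1].copy()
m=brown(im,(332,192)); print(m.sum()); q=quad(m);print(q)
for z in(0,.011,.022):
    P=unproj(f,q,z,T); print(z,np.round(np.linalg.norm(P-np.roll(P,-1,0),axis=1),4),np.round(P.mean(0),4))
    d=P-np.roll(P,-1,0);print(np.arctan2(d[:,1],d[:,0]))
for n,c in(("top",[(270,306),(406,244)]),("scene",[(296,330),(405,228)])):
  f=grab_frame(n)
  for p in c:
    m=brown(f["frame"][:,:,::-1].copy(),p)
    if m is None: print(n,p);continue
    q=quad(m);P=unproj(f,q,.022);print(n,m.sum(),np.round(np.linalg.norm(P-np.roll(P,-1,0),axis=1),4),np.round(P.mean(0),4),q.tolist())
cv2.imwrite("pics/w1z.png",cv2.resize(im[80:320,260:420],None,fx=2.4,fy=2.4,interpolation=cv2.INTER_CUBIC))
E
```

```text
10729
[[362. 104.]
 [352. 289.]
 [301. 290.]
 [304. 103.]]
0 [0.1597 0.0459 0.1615 0.0463] [ 0.5628 -0.1011  0.    ]
[ 2.32115583  0.80704303 -0.81779905 -2.37194911]
0.011 [0.1547 0.0445 0.1564 0.0448] [ 0.5611 -0.0995  0.011 ]
[ 2.32115583  0.80704303 -0.81779905 -2.37194911]
0.022 [0.1496 0.043  0.1512 0.0434] [ 0.5595 -0.0979  0.022 ]
[ 2.32115583  0.80704303 -0.81779905 -2.37194911]
top 648 [0.1481 0.0299 0.1444 0.0366] [0.405  0.3216 0.022 ] [[265.0, 281.0], [291.0, 322.0], [283.0, 328.0], [256.0, 289.0]]
top 556 [0.1275 0.0351 0.1279 0.0395] [ 0.5534 -0.0927  0.022 ] [[422.0, 232.0], [397.0, 263.0], [386.0, 260.0], [410.0, 228.0]]
scene (296, 330)
scene (405, 228)
```

View pics/w1z.png

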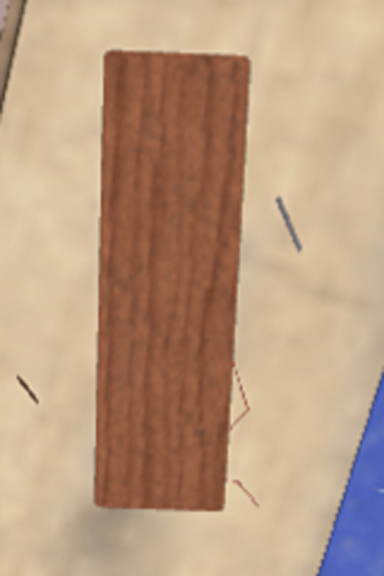

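```bash
cat > c.py <<'E'
from h import *
s=observe(); f=grab_frame("wrist"); T=wristT(f,s)
q=np.array([(104,50),(249,54),(224,510),(95,508)])/2.4+[260,80]
for z in (0,.015,.022):
    P=unproj(f,q,z,T); d=np.roll(P,-1,0)-P
    print(z,np.round(np.linalg.norm(d,axis=1),4),np.round(P.mean(0),4),np.round(np.arctan2(d[:,1],d[:,0]),3))
print(s["clock"])
F={n:grab_frame(n) for n in("top","scene")}
for n,c in(("top",(370,210,440,280)),("scene",(375,190,435,270))):
    cv2.imwrite(f"pics/zb_{n}.png",cv2.resize(F[n]["frame"][c[1]:c[3],c[0]:c[2],::-1],None,fx=7,fy=7,interpolation=cv2.INTER_CUBIC))
c=(240,300,350,370);cv2.imwrite(f"pics/za_scene.png",cv2.resize(F["scene"]["frame"][c[1]:c[3],c[0]:c[2],::-1],None,fx=7,fy=7,interpolation=cv2.INTER_CUBIC))
E
python3 c.py
```

```text
0 [0.0482 0.1643 0.0485 0.1648] [ 0.5634 -0.1012  0.    ] [ 0.761 -0.819 -2.371  2.321]
0.015 [0.0461 0.1573 0.0464 0.1577] [ 0.5611 -0.099   0.015 ] [ 0.761 -0.819 -2.371  2.321]
0.022 [0.0452 0.154  0.0454 0.1544] [ 0.5601 -0.0979  0.022 ] [ 0.761 -0.819 -2.371  2.321]
3.1
```

View pics/za_scene.png

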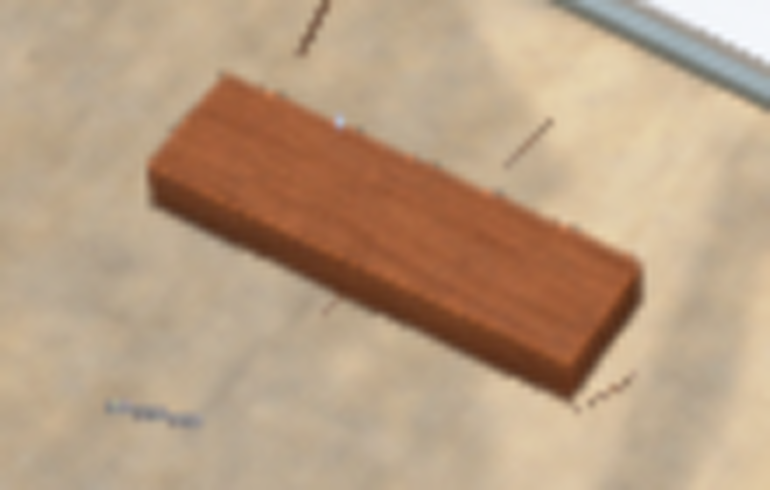

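move_arm --motion '[[[-2,2,-60],[0,0,-0.035]],[[-2,2,-120],[0,0,-0.035]],[[-2,2,-155],[0,0,-0.035]],[[-2,2,-169],[0,0,-0.035]],[[-2,2,-169],[0,0,-0.035]]]'

```text
clock: 3.88
position: [0.5598, -0.0977, 0.0313]
tool_rot: [-3.141, -0.0, 2.325]
force: [-0.1, 0.1, -0.2]
grip_width: 0.0852
```

move_arm --motion '[[[0,0,0],[0,0,0]],[[0,0,0],[0,0,0]],[[0,0,0],[0,0,0]],[[0,0,0],[0,0,0]],[[0,0,0],[0,0,0]],[[0,0,0],[0,0,0]]]' --jaw 30 --grip_force 50

```text
clock: 4.62
position: [0.5597, -0.0978, 0.0312]
tool_rot: [-3.141, -0.0, 2.325]
force: [-0.5, -0.5, -0.5]
grip_width: 0.0299
```

```bash
python3 - <<'E'
from h import *
s=observe();print(s["grip_width"],s["force"])
for n in("wrist","scene"):
    f=grab_frame(n); cv2.imwrite(f"pics/g1{n}.png",f["frame"][:,:,::-1])
E
```

```text
0.02986318941206856 [-0.4666349  -0.45869611 -0.54731197]
```

View pics/g1wrist.png

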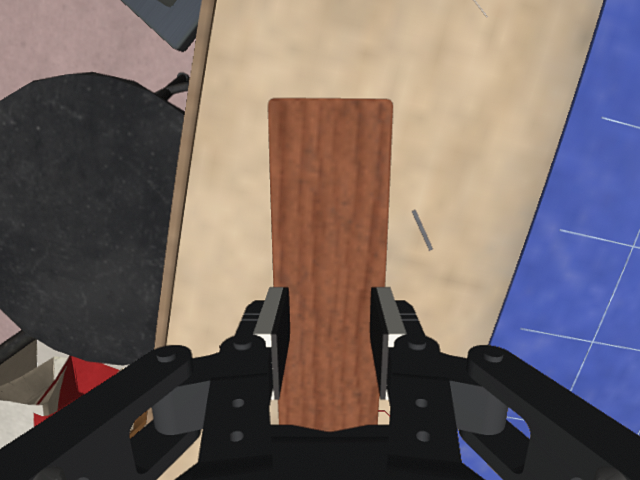

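View pics/g1scene.png

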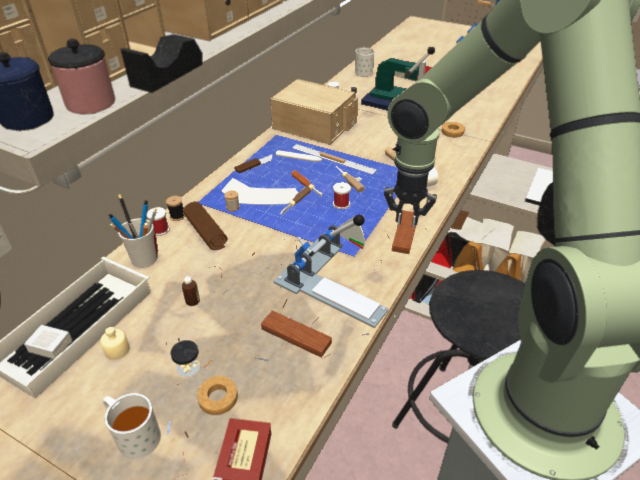

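```bash
python3 - <<'E'
from h import *
f=grab_frame("wrist"); 
for z in(-.02,0,.006,.025):
  print(z,np.round(proj(f,[[x,y,z] for x in(-.011,.011) for y in(-.015,.015)],f["mount"]),0).tolist())
s=observe();print(s["force"],s["moment"],s["joint_efforts"])
cv2.imwrite("pics/g1z.png",cv2.resize(f["frame"][270:440,220:440,::-1],None,fx=3.5,fy=3.5,interpolation=cv2.INTER_CUBIC))
f=grab_frame("scene");cv2.imwrite("pics/g1sz.png",cv2.resize(f["frame"][150:270,360:460,::-1],None,fx=5,fy=5,interpolation=cv2.INTER_CUBIC))
E
```

```text
-0.02 [[287.0, 358.0], [373.0, 358.0], [285.0, 301.0], [375.0, 301.0]]
0 [[292.0, 330.0], [368.0, 330.0], [290.0, 278.0], [370.0, 278.0]]
0.006 [[293.0, 323.0], [367.0, 323.0], [292.0, 272.0], [368.0, 272.0]]
0.025 [[297.0, 303.0], [363.0, 303.0], [295.0, 257.0], [364.0, 256.0]]
[ 0.65690268 -0.07120979 -0.28236594] [ 0.04942408 -0.02220902 -0.04516032] [ 7.97006098e-03 -9.63013101e+01 -9.67040420e+00 -2.28974980e+01
  1.22283044e-02  2.79900691e-03  3.65808437e-04]
```

View pics/g1z.png

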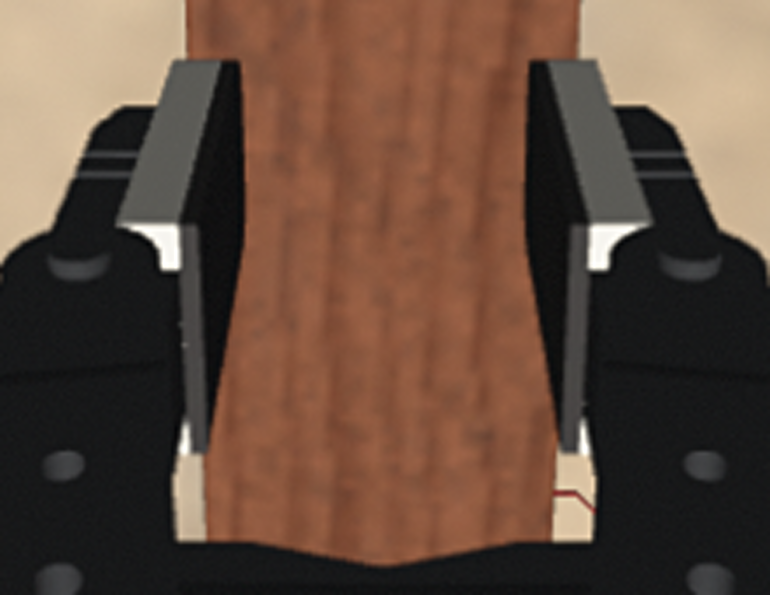

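View pics/g1sz.png

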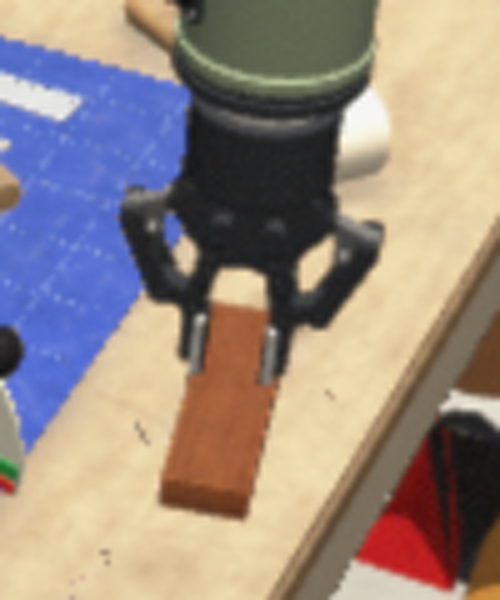

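move_arm --motion '[[[0,0,0],[0,0,0]],[[0,0,0],[0,0,0]],[[0,0,0],[0,0,0]]]' --jaw 15

```text
clock: 5.2
position: [0.5597, -0.0978, 0.0312]
tool_rot: [-3.142, -0.0, 2.325]
force: [0.7, 0.2, -0.7]
grip_width: 0.0149
```

```bash
python3 - <<'E'
from h import *
f=grab_frame("wrist"); 
cv2.imwrite("pics/g2z.png",cv2.resize(f["frame"][:,:,::-1],None,fx=1,fy=1,interpolation=cv2.INTER_CUBIC))
f=grab_frame("top");cv2.imwrite("pics/g2t.png",cv2.resize(f["frame"][180:300,330:450,::-1],None,fx=5,fy=5,interpolation=cv2.INTER_CUBIC))
E
```

```text
(no output)
```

View pics/g2z.png

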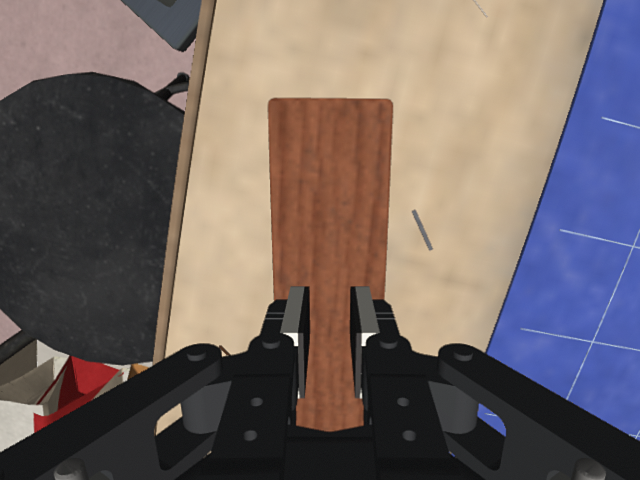

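move_arm --motion '[[[0,0,0],[0,0,0]],[[0,0,0],[0,0,0]],[[0,0,0],[0,0,0]],[[0,0,0],[0,0,0]],[[0,0,-15],[0,0,0]],[[0,0,-28],[0,0,0]],[[0,0,-33],[0,0,0]],[[0,0,-33],[0,0,0]]]' --jaw 85

```text
clock: 6.3
position: [0.5595, -0.0976, -0.0024]
tool_rot: [-3.141, -0.001, 2.325]
force: [0.5, 0.1, 0.7]
grip_width: 0.0853
```

```bash
python3 - <<'E'
from h import *
f=grab_frame("wrist"); 
cv2.imwrite("pics/g3.png",f["frame"][:,:,::-1])
f=grab_frame("scene");cv2.imwrite("pics/g3s.png",cv2.resize(f["frame"][150:270,360:460,::-1],None,fx=5,fy=5,interpolation=cv2.INTER_CUBIC))
E
```

```text
(no output)
```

View pics/g3.png

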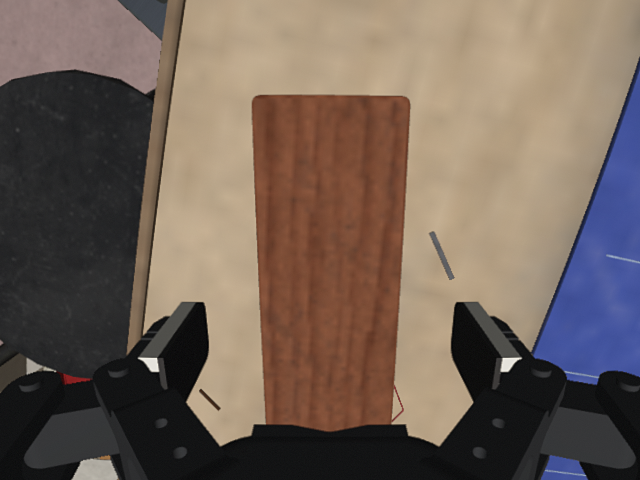

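View pics/g3s.png

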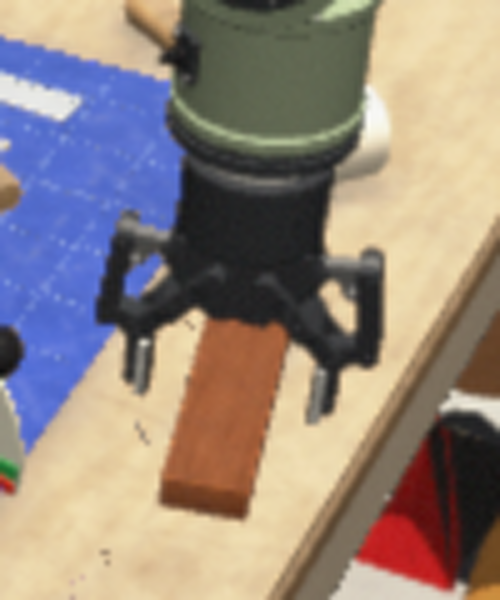

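move_arm --motion '[[[0,0,0],[0,0,0]],[[0,0,0],[0,0,0]],[[0,0,0],[0,0,0]],[[0,0,0],[0,0,0]],[[0,0,0],[0,0,0]]]' --jaw 30 --grip_force 50

```text
clock: 7.02
position: [0.5599, -0.0979, -0.0014]
tool_rot: [3.141, 0.0, 2.325]
force: [-1.9, 0.1, 6.9]
grip_width: 0.0451
```

```bash
python3 - <<'E'
from h import *
f=grab_frame("wrist"); 
cv2.imwrite("pics/g4.png",f["frame"][:,:,::-1])
f=grab_frame("scene");cv2.imwrite("pics/g4s.png",cv2.resize(f["frame"][150:270,360:460,::-1],None,fx=5,fy=5,interpolation=cv2.INTER_CUBIC))
E
```

```text
(no output)
```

View pics/g4.png

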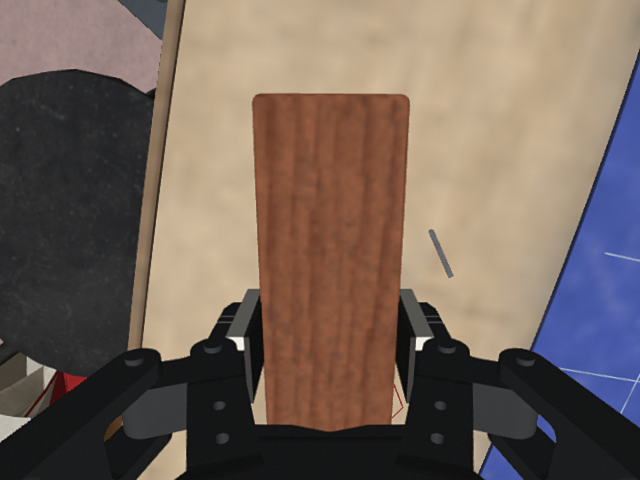

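View pics/g4s.png

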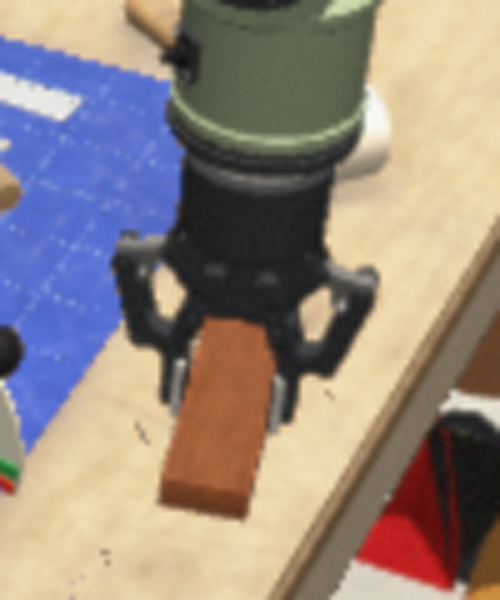

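move_arm --motion '[[[0,0,0],[0,0,0]],[[0,0,0],[0,0,0]],[[0,0,8],[0,0,0]],[[0,0,8],[0,0,0]]]' --jaw 60

```text
clock: 7.62
position: [0.5601, -0.0979, 0.0069]
tool_rot: [3.141, 0.001, 2.325]
force: [0.5, -0.1, 0.8]
grip_width: 0.06
```

move_arm --motion '[[[0,0,0],[0,0,0]],[[0,0,0],[0,0,0]],[[0,0,0],[0,0,0]],[[0,0,0],[0,0,0]]]' --jaw 30 --grip_force 60

```text
clock: 8.12
position: [0.5599, -0.0979, 0.0067]
tool_rot: [-3.142, 0.0, 2.325]
force: [-3.3, 0.1, 13.1]
grip_width: 0.0444
```

```bash
cat > d.py <<'E'
from h import *
s=observe();print(s["force"],s["position"])
f=grab_frame("wrist");T=wristT(f,s)
cv2.imwrite("pics/g5.png",f["frame"][:,:,::-1])
E
python3 d.py
```

```text
[-3.29271083  0.09687657 13.14372808] [ 0.55985295 -0.09789031  0.00669173]
```

View pics/g5.png

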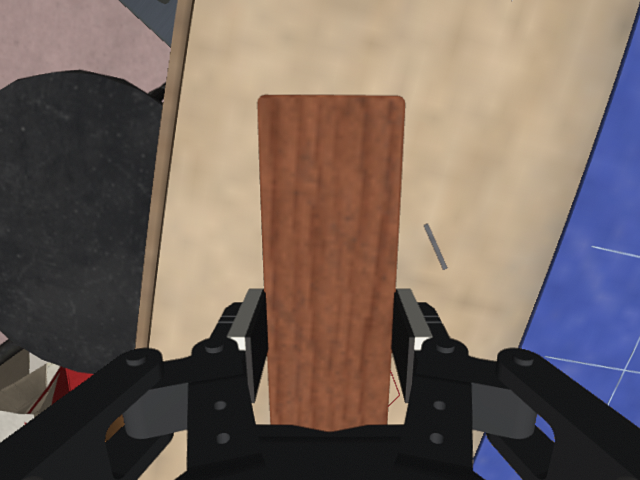

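move_arm --motion '[[[0,0,10],[0,0,0]],[[0,0,40],[0,0,0]],[[0,0,90],[0,0,0]],[[0,0,150],[0,0,0]],[[0,0,190],[0,0,0]],[[0,0,190],[0,0,0]]]'

```text
clock: 8.93
position: [0.5609, -0.098, 0.1993]
tool_rot: [3.139, 0.004, 2.325]
force: [-0.4, 0.6, -2.5]
grip_width: 0.0439
```

```bash
cat > e.py <<'E'
from h import *
import sys
s=observe();print(np.round(s["force"],2),s["position"],s["grip_width"],s["qpos"],s["clock"])
f=grab_frame("wrist");cv2.imwrite(f"pics/{sys.argv[1]}w.png",f["frame"][:,:,::-1])
f=grab_frame("scene");cv2.imwrite(f"pics/{sys.argv[1]}s.png",f["frame"][:,:,::-1])
E
python3 e.py l1
```

```text
[-0.4   0.55 -2.52] [ 0.56093096 -0.09796515  0.19932256] 0.04390369377603386 [ 0.50596101  0.52140335 -0.6135344   1.75909488  0.35684355  0.96930276
  0.50496494] 8.925
```

View pics/l1w.png

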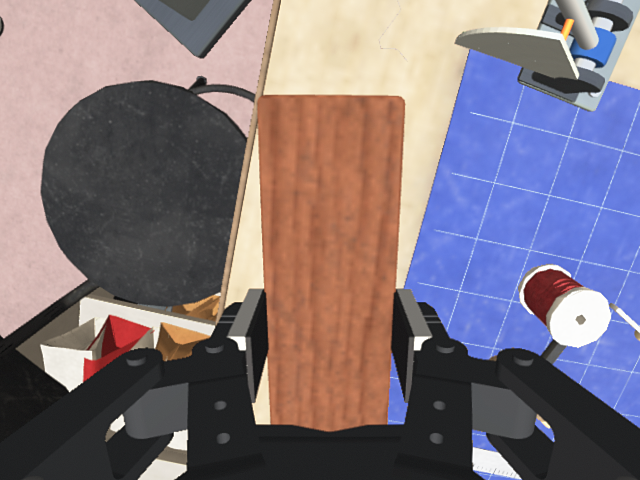

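View pics/l1s.png

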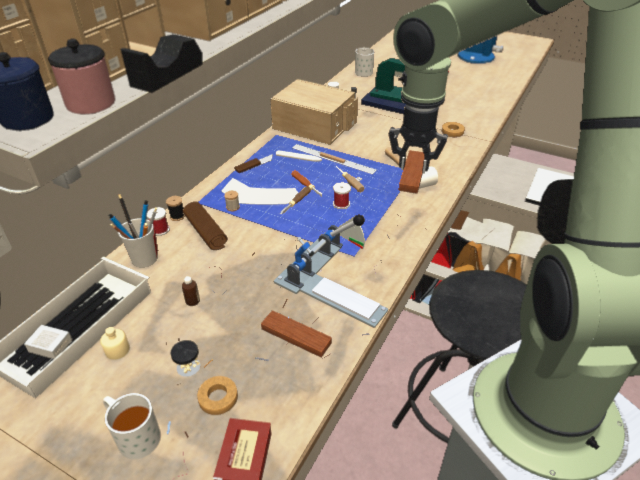

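move_arm --motion '[[[0,15,30],[0,0,0.15]],[[-10,40,54],[0,0,0.33]],[[-20,65,54],[0,0,0.5]],[[-28,90,54],[0,0,0.68]],[[-36,115,54],[0,0,0.86]],[[-44,135,54],[0,0,1.04]],[[-48,150,54],[0,0,1.2]],[[-48,150,54],[0,0,1.244]],[[-48,150,54],[0,0,1.244]],[[-48,150,54],[0,0,1.244]]]'

```text
clock: 10.28
position: [0.5115, 0.0519, 0.2496]
tool_rot: [3.141, -0.001, -2.716]
force: [0.2, 0.4, -1.6]
grip_width: 0.0439
```

```bash
python3 e.py l2
```

```text
[ 0.17  0.42 -1.65] [0.5115249  0.05193981 0.24959686] 0.043918350582179314 [ 0.51276211  0.46716496 -0.98247485  1.82624078  0.43687823  1.08523013
  1.36525771] 10.275
```

View pics/l2w.png

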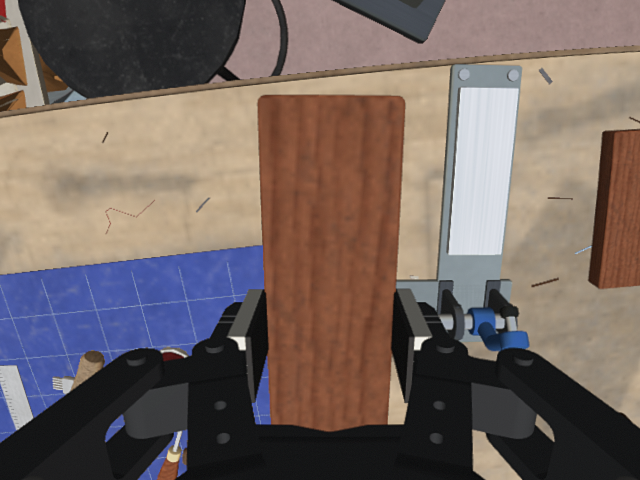

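```bash
cat > z.py <<'E'
import cv2,sys
i=cv2.imread(sys.argv[1]);x0,y0,x1,y1=map(int,sys.argv[3:7]);k=float(sys.argv[7])
cv2.imwrite(sys.argv[2],cv2.resize(i[y0:y1,x0:x1],None,fx=k,fy=k,interpolation=cv2.INTER_CUBIC))
E
python3 z.py pics/l2w.png pics/l2z.png 425 60 545 290 2.5; python3 - <<'E'
from h import *
im=cv2.imread("pics/l2w.png"); g=cv2.cvtColor(im,cv2.COLOR_BGR2GRAY); hsv=cv2.cvtColor(im,cv2.COLOR_BGR2HSV)
m=((g>195)&(hsv[...,1]<35)).astype(np.uint8); n,l,st,c=cv2.connectedComponentsWithStats(m); k=l[170,483]; print(st[k]); mm=l==k
cv2.imwrite("pics/l2m.png",cv2.resize((mm[60:290,425:545]*255).astype(np.uint8),None,fx=2.5,fy=2.5))
q=quad(mm); print(q)
E
```

```text
[ 449   88   69  167 9214]
[[517.  89.]
 [501. 251.]
 [449. 254.]
 [461.  88.]]
```

View pics/l2z.png

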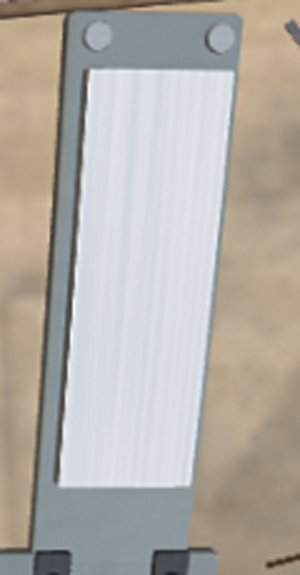

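View pics/l2m.png

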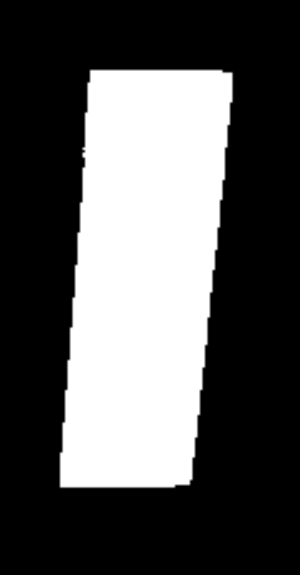

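```bash
python3 - <<'E'
from h import *
s=observe(); f=grab_frame("wrist"); T=wristT(f,s)
q=np.array([(89,69),(234,70),(191,487),(59,487)])/2.5+[425,60]
for z in(.0,.010,.018,.03):
    P=unproj(f,q,z,T); d=np.roll(P,-1,0)-P
    print(z,np.round(np.linalg.norm(d,axis=1),4),np.round(P.mean(0),4),np.round(np.arctan2(d[:,1],d[:,0]),3))
# fit known rectangle
def rect(p): 
    c=np.array([(-.077,.026),(-.077,-.026),(.077,-.026),(.077,.026)]);R2=np.array([[np.cos(p[2]),-np.sin(p[2])],[np.sin(p[2]),np.cos(p[2])]])
    return np.c_[c@R2.T+p[:2],np.full(4,.018)]
for o in(0,2):
  r=least_squares(lambda p:(proj(f,rect(p),T)-np.roll(q,o,0)).ravel(),[.436,.171,.427]);print(r.x,r.cost,np.round(r.fun,1))
C=dict(top=(np.array([(300,477),(369,444),(262,249),(193,287)]),(260,210)),scene=(np.array([(446,531),(495,468),(245,349),(190,408)]),(270,200)))
for n in C:
  g=grab_frame(n); qq=C[n][0]/4.5+C[n][1]
  r=least_squares(lambda p:(proj(g,rect(p))-qq).ravel(),[.436,.171,.427]);print(n,r.x,r.cost,np.round(r.fun,1))
E
```

```text
0.0 [0.054  0.1613 0.0543 0.1605] [0.4378 0.1805 0.    ] [ 2.008  0.432 -1.148 -2.711]
0.01 [0.0527 0.1573 0.053  0.1565] [0.438  0.1766 0.01  ] [ 2.008  0.432 -1.148 -2.711]
0.018 [0.0516 0.154  0.0519 0.1533] [0.4382 0.1734 0.018 ] [ 2.008  0.432 -1.148 -2.711]
0.03 [0.05   0.1491 0.0502 0.1484] [0.4385 0.1686 0.03  ] [ 2.008  0.432 -1.148 -2.711]
[0.43877351 0.1741929  0.40924925] 6177.8277729144775 [ 60.5   2.1 -55.7  -0.4 -54.2   0.7  51.5   1.4]
[0.43877352 0.17419287 3.5508287 ] 6177.827772487992 [-54.2   0.7  51.5   1.4  60.5   2.1 -55.7  -0.4]
top [0.43588089 0.17097203 0.41742773] 1.4228419082708474 [ 0.4  1.2  0.1  0.2 -0.5 -0.5 -0.1 -0.9]
scene [0.43590245 0.17038549 0.43245493] 0.24043574783641586 [-0.1  0.3  0.5 -0.1 -0.2 -0.1 -0.2 -0.2]
```

move_arm --motion '[[[-30,45,0],[0,0,0]],[[-60,92,-10],[0,0,0.003]],[[-77,119,-50],[0,0,0.003]],[[-77,119,-100],[0,0,0.003]],[[-77,119,-150],[0,0,0.003]],[[-77,119,-185],[0,0,0.003]],[[-77,119,-195],[0,0,0.003]],[[-77,119,-195],[0,0,0.003]]]'

```text
clock: 11.52
position: [0.4349, 0.1714, 0.0556]
tool_rot: [3.142, 0.0, -2.711]
force: [0.0, -0.9, -0.9]
grip_width: 0.0438
```

```bash
python3 e.py l3; python3 z.py pics/l3s.png pics/l3sz.png 260 190 400 340 4
```

```text
[ 0.03 -0.89 -0.92] [0.43489811 0.17141328 0.05561851] 0.04379888399613619 [ 0.0763576   0.67365801 -0.77114289  2.10504209  0.77403937  0.67127157
  0.77450579] 11.525
```

View pics/l3w.png

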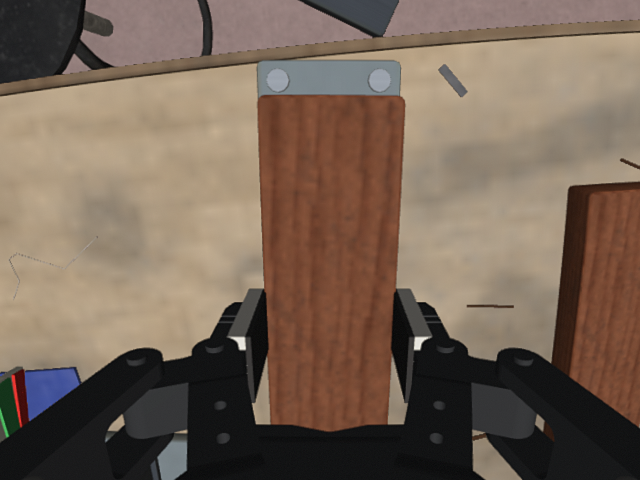

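View pics/l3sz.png

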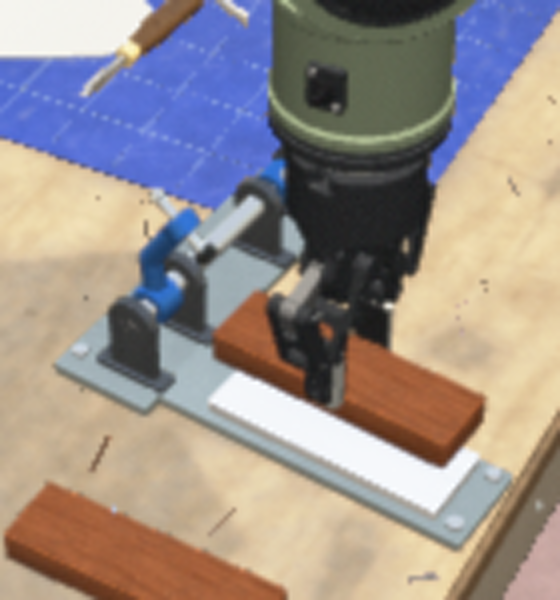

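```bash
python3 - <<'E'
from h import *
f=grab_frame("wrist")
# l2 pose
def Tt(pos,yaw):
    T=np.eye(4);T[:3,:3]=R.from_euler('xyz',[np.pi,0,yaw]).as_matrix();T[:3,3]=pos;return T@f["mount"]
T2=Tt([.5115,.0519,.2496],-2.716+.000)
def jig(P,c=(.4382,.1734),y=.431):
    d=P[:,:2]-c; return np.c_[d@[np.cos(y),np.sin(y)],d@[-np.sin(y),np.cos(y)]]*1e3
q=np.array([(68,12),(243,12),(97,36),(220,38)])/2.5+[425,60]
print("foot end / screws in jig mm",jig(unproj(f,q,.010,T2)))
T3=Tt([.4349,.1714,.0556],-2.711)
q=np.array([(258,61),(401,61),(278,80),(379.5,80)],float)
P=unproj(f,q,.010,T3)
def tool(P): 
    y=-2.711; d=P[:,:2]-[.4349,.1714]; return np.c_[d@[np.cos(y),np.sin(y)],d@[np.sin(y),-np.cos(y)]]*1e3
print("foot in tool",tool(P)); 
for w in(.044,.045,.046):
  for zz in(.070,.068,.066):
    B=unproj(f,np.array([(258,97),(405,97.)]),zz,T3); print(zz,tool(B)[:,0],np.linalg.norm(B[0]-B[1])); 
  break
E
```

```text
foot end / screws in jig mm [[-96.22764619 -32.28513652]
 [-97.15315272  30.40885446]
 [-88.2890956  -21.4733903 ]
 [-88.21784583  22.87598889]]
foot in tool [[ 93.14986839 -30.38149555]
 [ 93.11256469  31.71407645]
 [ 85.16863871 -21.89913176]
 [ 85.13785321  22.56385442]]
0.07 [75.8693712 75.8513955] 0.04484591105288594
0.068 [75.94173224 75.92348668] 0.04551917130424936
0.066 [76.01409328 75.99557785] 0.046192431555612784
```

move_arm --motion '[[[1,1,-10],[0,0,0]],[[2,1,-20],[0,0,0]],[[2,1,-26],[0,0,0]],[[2,1,-28],[0,0,0]],[[2,1,-29],[0,0,0]],[[2,1,-29],[0,0,0]]]'

```text
clock: 12.42
position: [0.4368, 0.1722, 0.0263]
tool_rot: [-3.142, 0.0, -2.711]
force: [0.3, 0.5, -1.1]
grip_width: 0.0439
```

move_arm --motion '[[[0,0,-1],[0,0,0]],[[0,0,-1.5],[0,0,0]],[[0,0,-1.5],[0,0,0]]]'

```text
clock: 12.8
position: [0.4368, 0.1722, 0.0248]
tool_rot: [-3.141, 0.0, -2.711]
force: [-0.5, -1.4, 1.4]
grip_width: 0.0441
```

move_arm --motion '[[[0,0,-0.5],[0,0,0]],[[0,0,-0.5],[0,0,0]]]'

```text
clock: 13.05
position: [0.4368, 0.1722, 0.0247]
tool_rot: [-3.141, 0.0, -2.711]
force: [-3.5, -4.1, 16.7]
grip_width: 0.0439
```

move_arm --motion '[[[0,0,0],[0,0,0]],[[0,0,0],[0,0,0]],[[0,0,0],[0,0,0]],[[0,0,40],[0,0,0]],[[0,0,100],[0,0,0]],[[0,0,160],[0,0,0]],[[0,0,160],[0,0,0]]]' --jaw 85

```text
clock: 13.92
position: [0.4383, 0.1729, 0.1876]
tool_rot: [-3.14, 0.006, -2.712]
force: [0.2, 0.1, -0.8]
grip_width: 0.0847
```

```bash
python3 e.py l4; python3 z.py pics/l4s.png pics/l4sz.png 260 190 400 340 4
```

```text
[ 0.17  0.06 -0.75] [0.43829858 0.17285366 0.187588  ] 0.08473346802325171 [ 0.24305773  0.47778566 -0.96974644  2.00336454  0.50322118  0.91267524
  1.0073971 ] 13.925
```

View pics/l4w.png

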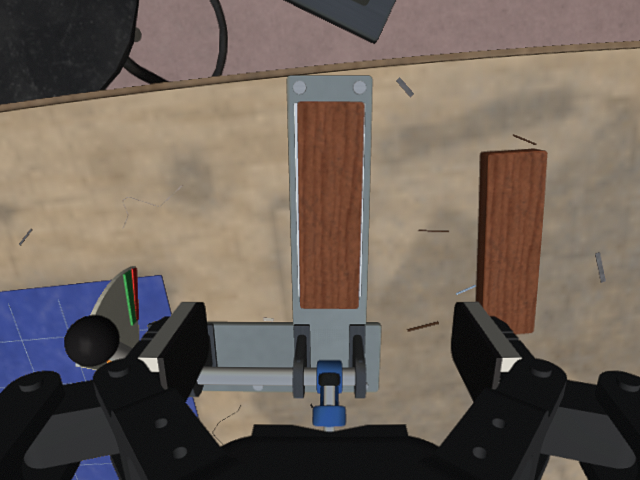

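View pics/l4sz.png

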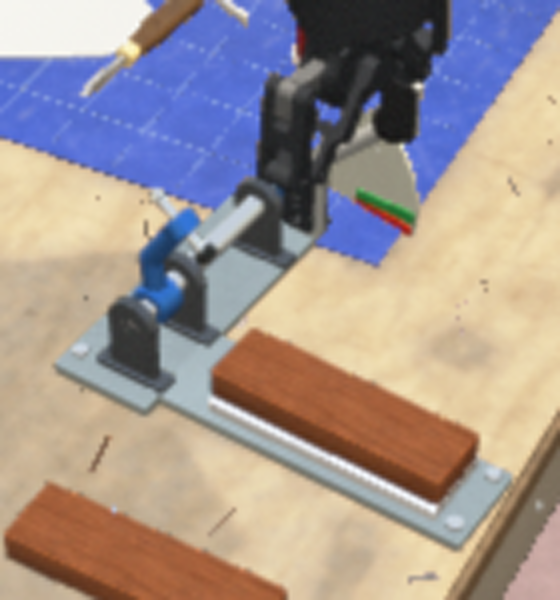

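```bash
python3 z.py pics/l4w.png pics/l4z.png 280 70 385 330 2.3;python3 z.py pics/l4w.png pics/l4za.png 460 130 570 350 2.6
```

```text
(no output)
```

View pics/l4z.png

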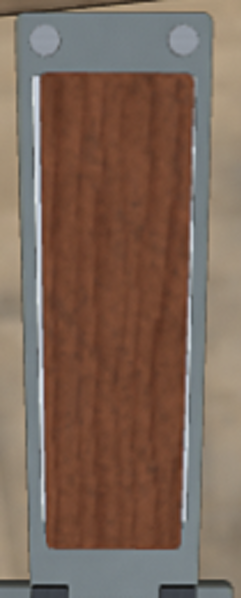

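View pics/l4za.png

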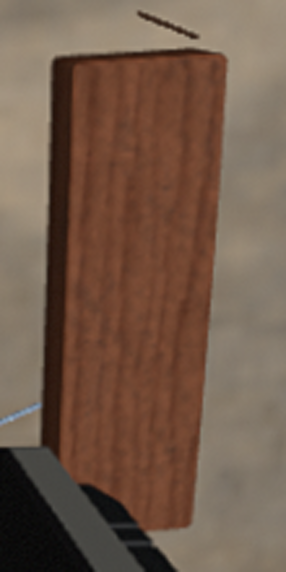

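```bash
cat > m.py <<'E'
from h import *
f=grab_frame("wrist"); s=observe(); T=wristT(f,s)
Z=lambda a:np.array(a,float)/2.3+[280,70]
scr=unproj(f,Z([(45,40),(183,40)]),.010,T); print("screws",scr[:,:2])
ed=unproj(f,Z([(36,76),(44,528),(185,522)]),.018,T); print("bed strip ends",ed[:,:2])
b=unproj(f,Z([(40,73),(196,73),(182,549),(45,549)]),.040,T); d=np.roll(b,-1,0)-b
print("block",b[:,:2],b.mean(0),np.linalg.norm(d,axis=1),np.arctan2(d[:,1],d[:,0]))
foot=unproj(f,Z([(16,14),(214,14),(198,586),(30,586)]),.010,T); d=np.roll(foot,-1,0)-foot;print("foot",np.arctan2(d[:,1],d[:,0]),np.linalg.norm(d,axis=1))
y=.431
ax=np.array([np.cos(y),np.sin(y)]);ay=np.array([-ax[1],ax[0]])
sc=scr.mean(0)[:2]; c=sc+88.25e-3*ax; print("jig centre from screws",c)
print("block in jig",(b[:,:2]-c)@np.c_[ax,ay]*1e3,"strip ends",(ed[:,:2]-c)@np.c_[ax,ay]*1e3)
q=np.array([(72,58),(226,55),(192,527)])/2.6+[460,130]
a=unproj(f,q,.022,T); d=np.diff(a,axis=0); print("A",a[:,:2],(a[0]+a[2])/2,np.linalg.norm(d,axis=1),np.arctan2(d[:,1],d[:,0]))
E
python3 m.py
```

```text
screws [[0.36411171 0.11515241]
 [0.34586686 0.15502274]]
bed strip ends [[0.3753567  0.11760609]
 [0.51538358 0.18115117]
 [0.49243695 0.22569004]]
block [[0.37385237 0.12009159]
 [0.35500077 0.16126829]
 [0.49320932 0.22323441]
 [0.51218249 0.18178641]] [0.43356124 0.17159517 0.04      ] [0.04528691 0.1514642  0.04558418 0.15146443] [ 2.00013592  0.42148281 -1.14150942 -2.72207261]
foot [ 2.00000305  0.42746124 -1.14151356 -2.71366661] [0.06256284 0.20031752 0.06246973 0.20032213]
jig centre from screws [0.43516868 0.17195662]
block in jig [[-77.37699332 -21.50518959]
 [-77.30179882  23.78165433]
 [ 74.15554388  22.34016223]
 [ 74.07745393 -23.24395575]] strip ends [[-77.04861999 -24.39186223]
 [ 76.72041509 -25.15844853]
 [ 74.47971922  24.89389879]]
A [[0.34787944 0.25985079]
 [0.32792753 0.3000912 ]
 [0.4603507  0.37278039]] [0.40411507 0.31631559 0.022     ] [0.04491513 0.15106163] [2.03109268 0.50201055]
```

move_arm --motion '[[[-10,50,10],[0,0,0.02]],[[-20,105,16],[0,0,0.05]],[[-30,146,16],[0,0,0.054]],[[-30,146,16],[0,0,0.054]],[[-30,146,16],[0,0,0.054]],[[-30,146,16],[0,0,0.054]]]'

```text
clock: 14.82
position: [0.407, 0.3171, 0.1996]
tool_rot: [-3.141, -0.001, -2.659]
force: [1.0, -0.2, 0.2]
grip_width: 0.0846
```

```bash
python3 e.py l5; python3 z.py pics/l5w.png pics/l5z.png 260 80 400 320 2.4
```

```text
[ 1.01 -0.19  0.23] [0.40700992 0.31709795 0.19961515] 0.08458996284907655 [-0.07211377  0.53970855 -0.96656507  1.87823395  0.52511419  1.0039862
  0.7863353 ] 14.825
```

View pics/l5w.png

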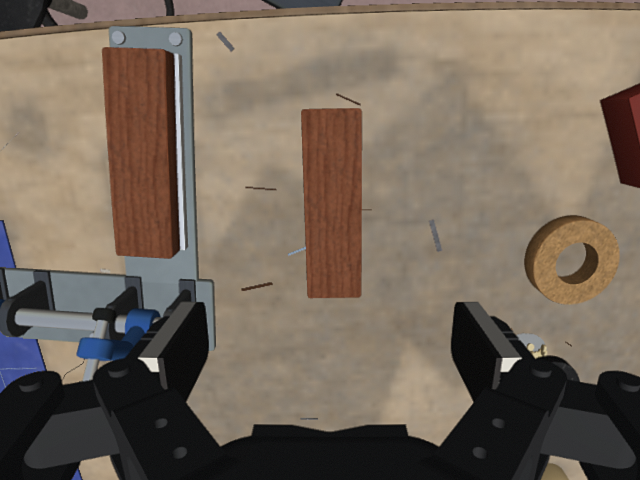

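View pics/l5z.png

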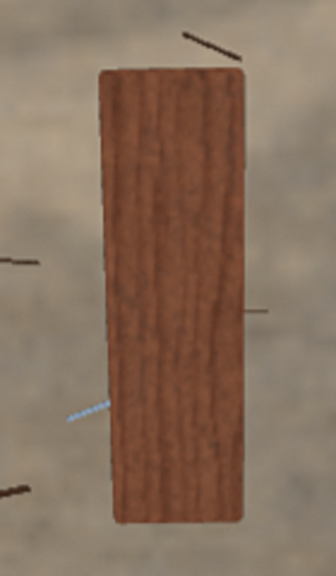

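```bash
python3 - <<'E'
from h import *
f=grab_frame("wrist"); s=observe(); T=wristT(f,s)
q=np.array([(99,70),(245,69),(243,522),(114,522)])/2.4+[260,80]
b=unproj(f,q,.022,T); d=np.roll(b,-1,0)-b
print(b.mean(0),np.linalg.norm(d,axis=1),np.arctan2(d[:,1],d[:,0]),s["position"],s["clock"])
E
```

```text
[0.40801524 0.32183476 0.022     ] [0.04559298 0.15386296 0.04560172 0.15354469] [ 2.05995659  0.49876789 -1.08861419 -2.64285455] [0.40711649 0.3174214  0.20005206] 14.975
```

move_arm --motion '[[[1,4,-60],[0,0,0.012]],[[1,4,-120],[0,0,0.012]],[[1,4,-170],[0,0,0.012]],[[1,4,-188],[0,0,0.012]],[[1,4,-193],[0,0,0.012]],[[1,4,-193],[0,0,0.012]]]'

```text
clock: 15.72
position: [0.4084, 0.3226, 0.0085]
tool_rot: [3.141, 0.002, -2.646]
force: [-0.4, 0.7, 1.0]
grip_width: 0.0852
```

move_arm --motion '[[[0,0,0],[0,0,0]],[[0,0,0],[0,0,0]],[[0,0,0],[0,0,0]],[[0,0,0],[0,0,0]],[[0,0,0],[0,0,0]],[[0,0,0],[0,0,0]]]' --jaw 30

```text
clock: 16.48
position: [0.4082, 0.3223, 0.0083]
tool_rot: [-3.141, 0.001, -2.646]
force: [-1.7, -4.4, 19.8]
grip_width: 0.0441
```

```bash
python3 e.py l6
```

```text
[-1.7  -4.39 19.82] [0.40824343 0.32229679 0.00828114] 0.044137201081641805 [-0.26400624  0.81008831 -0.72124998  1.98549557  0.86234852  0.68289739
  0.52268109] 16.475
```

View pics/l6w.png

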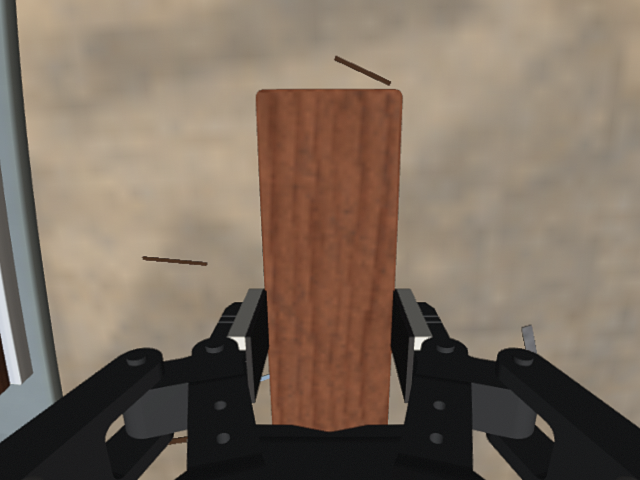

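move_arm --motion '[[[0,0,15],[0,0,0]],[[0,0,60],[0,0,0]],[[0,0,115],[0,0,0]],[[4,-20,165],[0,0,-0.01]],[[12,-65,165],[0,0,-0.03]],[[22,-115,165],[0,0,-0.06]],[[31,-149,150],[0,0,-0.074]],[[31,-149,105],[0,0,-0.074]],[[31,-149,70],[0,0,-0.074]],[[31,-149,58],[0,0,-0.074]],[[31,-149,58],[0,0,-0.074]],[[31,-149,58],[0,0,-0.074]]]'

```text
clock: 18.08
position: [0.4393, 0.1735, 0.0664]
tool_rot: [-3.141, 0.002, -2.719]
force: [0.6, -0.5, -1.2]
grip_width: 0.0439
```

```bash
python3 e.py l7; python3 z.py pics/l7s.png pics/l7sz.png 260 190 400 340 4;python3 z.py pics/l7w.png pics/l7z.png 230 50 430 250 3
```

```text
[ 0.63 -0.53 -1.17] [0.4393173  0.173546   0.06642086] 0.0439399580926124 [ 0.08919351  0.66156408 -0.79009225  2.08935519  0.74932437  0.69630971
  0.79052241] 18.075
```

View pics/l7z.png

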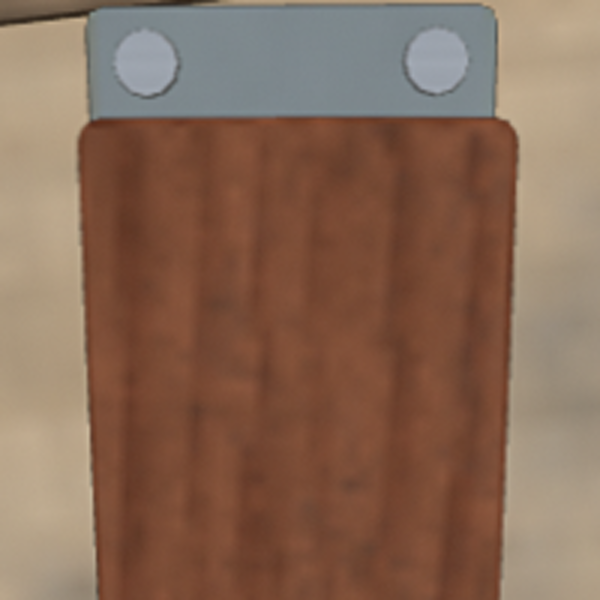

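View pics/l7sz.png

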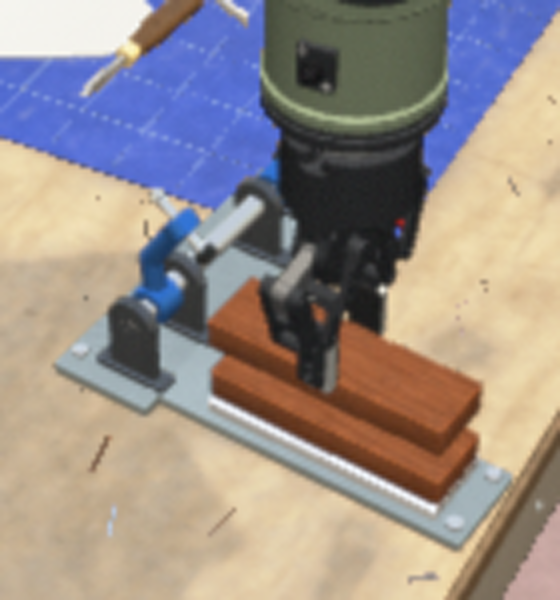

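```bash
python3 - <<'E'
from h import *
f=grab_frame("wrist");s=observe()
def Tt(pos,yaw):
    T=np.eye(4);T[:3,:3]=R.from_euler('xyz',[np.pi,0,yaw]).as_matrix();T[:3,3]=pos;return T@f["mount"]
def tool(P,p,y): 
    d=P[:,:2]-p[:2]; return np.c_[d@[np.cos(y),np.sin(y)],d@[np.sin(y),-np.cos(y)]]*1e3
p=[.4349,.1714,.0556];y=-2.711;T=Tt(p,y)
print("B: screws",tool(unproj(f,[(278,80),(379.5,80)],.010,T),p,y).tolist(),"end",tool(unproj(f,[(258,97),(405,97)],p[2]+.0153,T),p,y).tolist())
p=s["position"];y=s["tool_rot"][2];T=Tt(p,y);Z=lambda a:np.array(a,float)/3+[230,50]
print("A: screws",tool(unproj(f,Z([(146,63),(437,61)]),.010,T),p,y).tolist(),"end",tool(unproj(f,Z([(79,121),(518,121)]),p[2]+.0137,T),p,y).tolist())
E
```

```text
B: screws [[85.17336254603312, -21.901838962966565], [85.1425944140171, 22.561149537214614]] end [[75.84150063809803, -21.030381295710043], [75.82365276503407, 23.512564673185246]]
A: screws [[89.90036908937867, -22.69945693754722], [90.15311287425989, 21.874100555615037]] end [[77.86924264204634, -21.723844895587273], [77.84208948764598, 22.99255704400432]]
```

move_arm --motion '[[[-1,0,-8],[0,0,0]],[[-1,0,-13],[0,0,0]],[[-1,0,-16],[0,0,0]],[[-1,0,-16],[0,0,0]],[[-1,0,-16],[0,0,0]]]'

```text
clock: 18.85
position: [0.4378, 0.1732, 0.0492]
tool_rot: [3.142, 0.0, -2.719]
force: [-0.4, 0.5, -1.6]
grip_width: 0.0439
```

move_arm --motion '[[[0,0,-1],[0,0,0]],[[0,0,-1.5],[0,0,0]],[[0,0,-1.5],[0,0,0]]]'

```text
clock: 19.23
position: [0.4379, 0.1732, 0.0483]
tool_rot: [-3.141, 0.001, -2.719]
force: [-4.1, -2.3, 18.2]
grip_width: 0.0442
```

move_arm --motion '[[[0,0,0.6],[0,0,0]],[[0,0,0.6],[0,0,0]]]'

```text
clock: 19.48
position: [0.4378, 0.1732, 0.0484]
tool_rot: [-3.142, 0.0, -2.719]
force: [-1.0, -1.0, 3.8]
grip_width: 0.0439
```

move_arm --motion '[[[0,0,0],[0,0,0]],[[0,0,0],[0,0,0]],[[0,0,0],[0,0,0]],[[0,0,40],[0,0,0]],[[0,0,100],[0,0,0]],[[0,0,150],[0,0,0]],[[0,0,150],[0,0,0]],[[0,0,150],[0,0,0]]]' --jaw 85

```text
clock: 20.48
position: [0.4376, 0.1727, 0.1979]
tool_rot: [-3.141, -0.0, -2.72]
force: [-0.4, -0.5, -1.0]
grip_width: 0.0851
```

```bash
python3 e.py l8; python3 z.py pics/l8s.png pics/l8sz.png 290 240 400 340 5;python3 z.py pics/l8w.png pics/l8z.png 265 60 400 330 2.2
```

```text
[-0.37 -0.53 -1.02] [0.43764509 0.17274347 0.1979059 ] 0.08507938735917156 [ 0.25445852  0.46612852 -0.98239652  1.98928723  0.48220353  0.93903302
  1.01782213] 20.475
```

View pics/l8z.png

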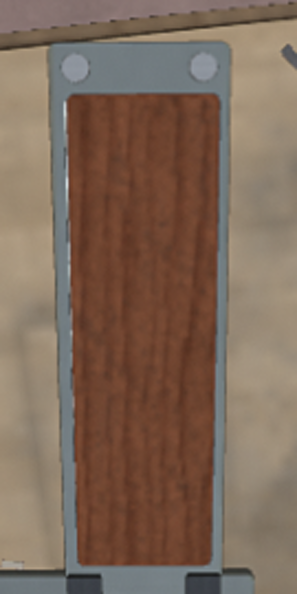

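View pics/l8sz.png

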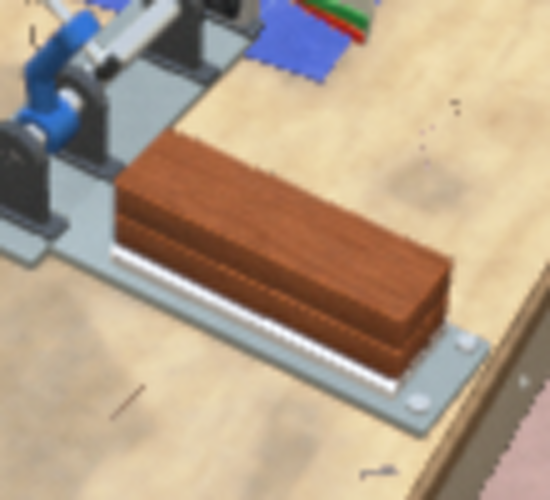

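move_arm --motion '[[[10,-10,30],[0,0,0]],[[45,-45,30],[0,0,0]],[[75,-75,30],[0,0,0]],[[96,-96,30],[0,0,0]],[[96,-96,30],[0,0,0]],[[96,-96,30],[0,0,0]],[[96,-96,30],[0,0,0]]]' --jaw 0

```text
clock: 21.45
position: [0.5331, 0.078, 0.2281]
tool_rot: [3.141, -0.0, -2.718]
force: [-0.4, -0.6, -0.6]
grip_width: -0.0002
```

```bash
python3 e.py k1; python3 z.py pics/k1s.png pics/k1sz.png 270 150 400 340 3.1;python3 z.py pics/k1w.png pics/k1z.png 400 50 580 330 2.1
```

```text
[-0.37 -0.55 -0.63] [0.53313954 0.07802104 0.22809908] -0.0001845354286683643 [ 0.42607711  0.53209291 -0.95318861  1.79223321  0.48927297  1.0751444
  1.29094424] 21.45
```

View pics/k1w.png

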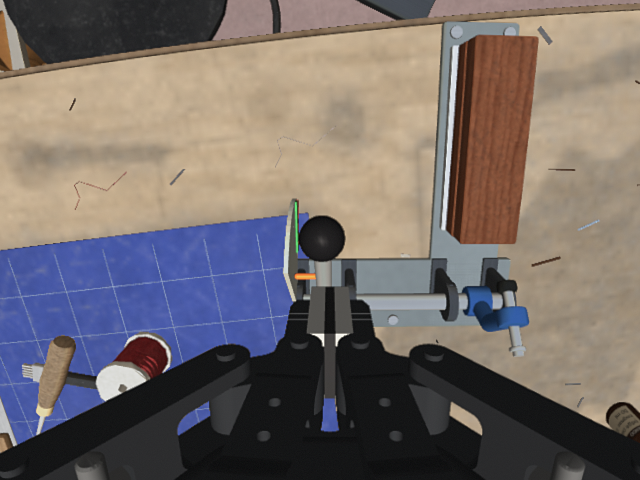

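View pics/k1sz.png

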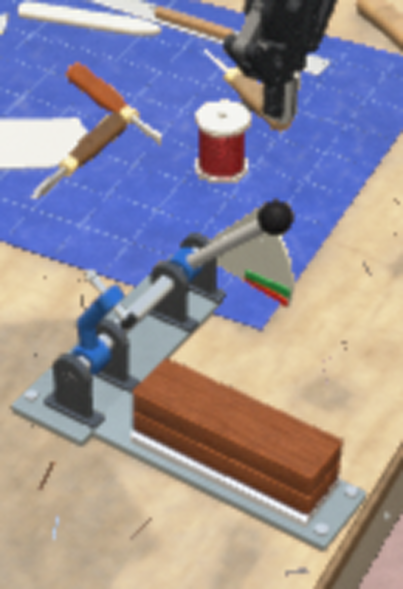

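View pics/k1z.png

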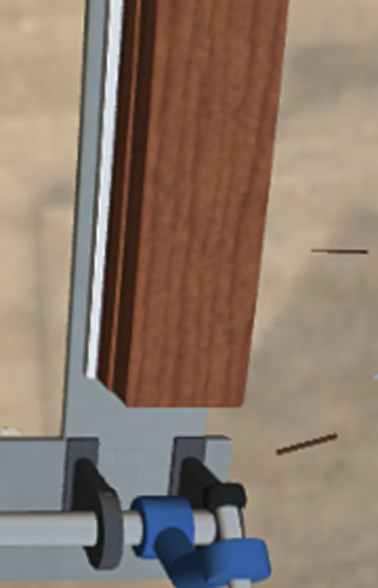

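```bash
python3 z.py pics/k1w.png pics/k1z2.png 430 20 550 140 5;python3 z.py pics/k1w.png pics/k1z3.png 430 140 550 260 5
```

```text
(no output)
```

View pics/k1z2.png

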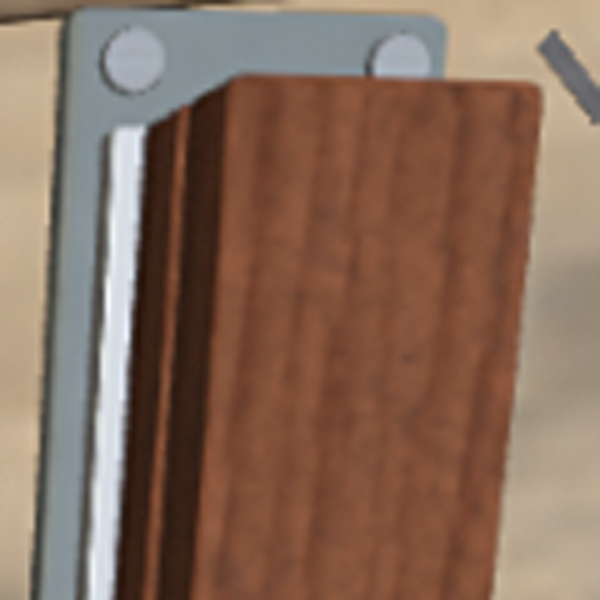

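View pics/k1z3.png

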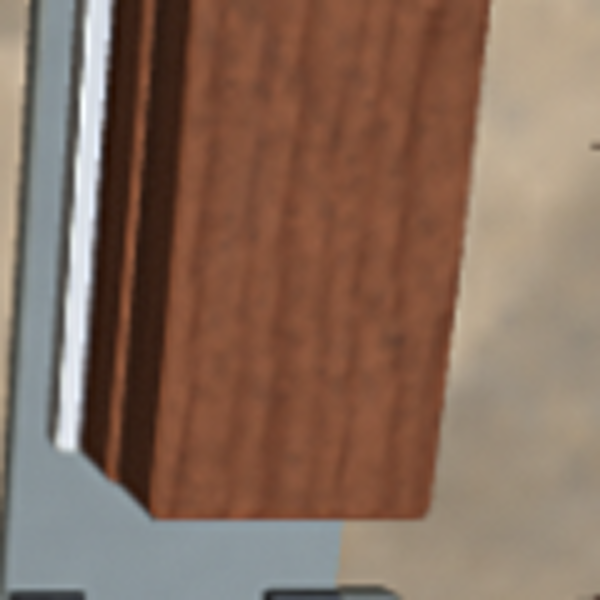

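```bash
python3 - <<'E'
from h import *
f=grab_frame("wrist");s=observe();T=wristT(f,s)
A=lambda a:np.array(a,float)/5+[430,20]
B=lambda a:np.array(a,float)/5+[430,140]
y=.431;ax=np.array([np.cos(y),np.sin(y)]);ay=np.array([-ax[1],ax[0]]);c=np.array([.4376,.1729])
def J(q,z): return np.round((unproj(f,q,z,T)[:,:2]-c)@np.c_[ax,ay]*1e3,1).tolist()
print("bed -y edge .018",J(np.r_[A([(108,130),(85,580)]),B([(75,200),(52,440)])],.018))
print("lower bottom -y edge",J(np.r_[A([(146,130),(117,580)]),B([(100,200),(83,440)])],.018))
print("lower top -y outer",J(np.r_[A([(174,130),(146,580)]),B([(127,200),(108,440)])],.040))
print("upper bottom -y",J(np.r_[A([(190,130),(160,580)]),B([(138,200),(120,440)])],.040))
print("upper top",J(np.r_[A([(235,77),(543,85)]),B([(432,517),(153,519)])],.062))
print("screws",J(A([(134,60),(402,60)]),.010),"foot end",J(A([(70,12),(445,14)]),.01))
E
```

```text
bed -y edge .018 [[-75.8, -27.1], [-4.6, -26.8], [32.6, -26.2], [75.6, -27.5]]
lower bottom -y edge [[-75.8, -20.9], [-4.6, -21.4], [32.6, -21.8], [75.6, -21.9]]
lower top -y outer [[-72.7, -23.1], [-5.8, -23.1], [29.2, -23.8], [69.6, -24.1]]
upper bottom -y [[-72.7, -20.6], [-5.8, -20.9], [29.2, -22.0], [69.6, -22.0]]
upper top [[-76.6, -21.5], [-76.4, 23.0], [76.6, 22.6], [76.5, -22.5]]
screws [[-87.8, -21.2], [-88.5, 23.4]] foot end [[-95.0, -32.1], [-95.7, 30.1]]
```

move_arm --motion '[[[-30,30,0],[0,0,0.008]],[[-65,65,0],[0,0,0.008]],[[-96,95,-20],[0,0,0.008]],[[-96,95,-70],[0,0,0.008]],[[-96,95,-120],[0,0,0.008]],[[-96,95,-165],[0,0,0.008]],[[-96,95,-190],[0,0,0.008]],[[-96,95,-198],[0,0,0.008]],[[-96,95,-198],[0,0,0.008]],[[-96,95,-198],[0,0,0.008]]]' --jaw 85 --grip_force 20

```text
clock: 22.85
position: [0.4383, 0.1724, 0.0313]
tool_rot: [-3.141, 0.002, -2.712]
force: [1.5, -0.2, -0.8]
grip_width: 0.085
```

move_arm --motion '[[[0,0,0],[0,0,0]],[[0,0,0],[0,0,0]],[[0,0,0],[0,0,0]],[[0,0,0],[0,0,0]],[[0,0,0],[0,0,0]]]' --jaw 35

```text
clock: 23.48
position: [0.4379, 0.1723, 0.0307]
tool_rot: [-3.141, 0.001, -2.712]
force: [-1.5, -0.8, 8.2]
grip_width: 0.0453
```

Squeezed flush at 45.3 mm. Now open and look again from the same vantage point as before.

move_arm --motion '[[[0,0,0],[0,0,0]],[[0,0,0],[0,0,0]],[[0,0,0],[0,0,0]],[[0,0,40],[0,0,0]],[[0,0,100],[0,0,0]],[[0,0,160],[0,0,0]],[[20,-20,198],[0,0,0]],[[55,-55,198],[0,0,0]],[[96,-95,198],[0,0,0]],[[96,-95,198],[0,0,0]],[[96,-95,198],[0,0,0]]]' --jaw 85

```text
clock: 24.85
position: [0.5334, 0.0774, 0.2281]
tool_rot: [3.141, -0.0, -2.711]
force: [-0.2, -0.6, -0.4]
grip_width: 0.0851
```

move_arm --motion '[[[0,0,0],[0,0,0]],[[0,0,0],[0,0,0]],[[0,0,0],[0,0,0]],[[0,0,0],[0,0,0]],[[0,0,0],[0,0,0]]]' --jaw 0

```text
clock: 25.48
position: [0.5337, 0.0772, 0.2283]
tool_rot: [-3.142, -0.0, -2.711]
force: [-0.7, -0.8, 1.0]
grip_width: 0.0002
```

```bash
python3 e.py k2; python3 z.py pics/k2w.png pics/k2z.png 430 20 560 260 2.4;python3 z.py pics/k2s.png pics/k2sz.png 260 180 400 340 3.7
```

```text
[-0.73 -0.82  1.  ] [0.53371222 0.07720885 0.22830324] 0.00015809633594360335 [ 0.42866855  0.53311816 -0.95525911  1.79119442  0.49097465  1.07627784
  1.29785591] 25.475
```

View pics/k2z.png

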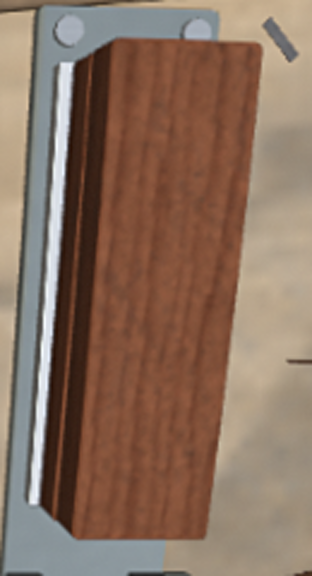

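View pics/k2sz.png

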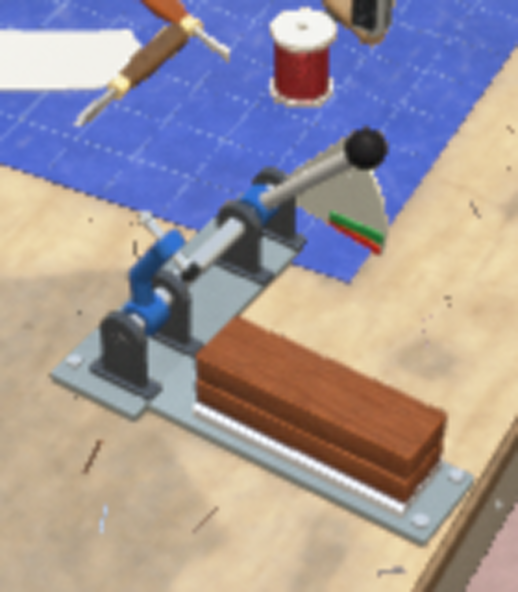

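```bash
python3 z.py pics/k2w.png pics/k2z2.png 430 20 550 140 5;python3 z.py pics/k2w.png pics/k2z3.png 430 140 550 260 5; python3 z.py pics/k2s.png pics/k2z4.png 305 260 385 325 9
```

```text
(no output)
```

View pics/k2z2.png

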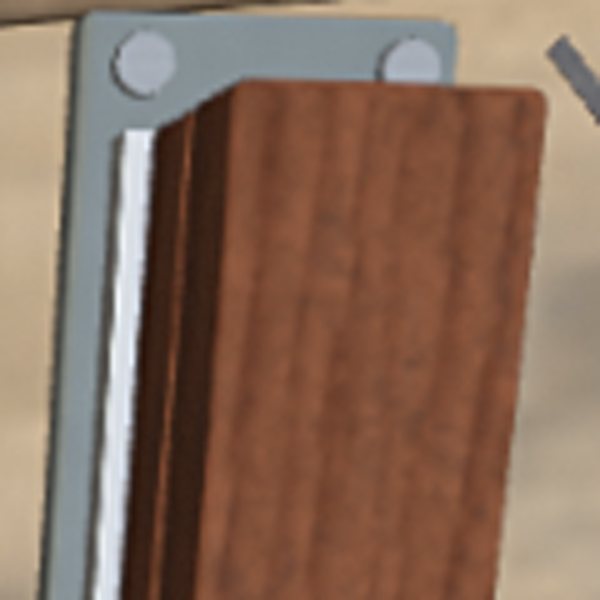

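View pics/k2z3.png

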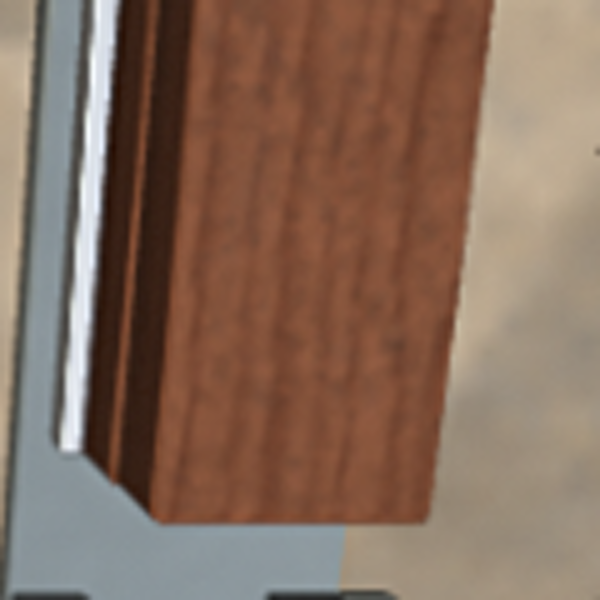

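View pics/k2z4.png

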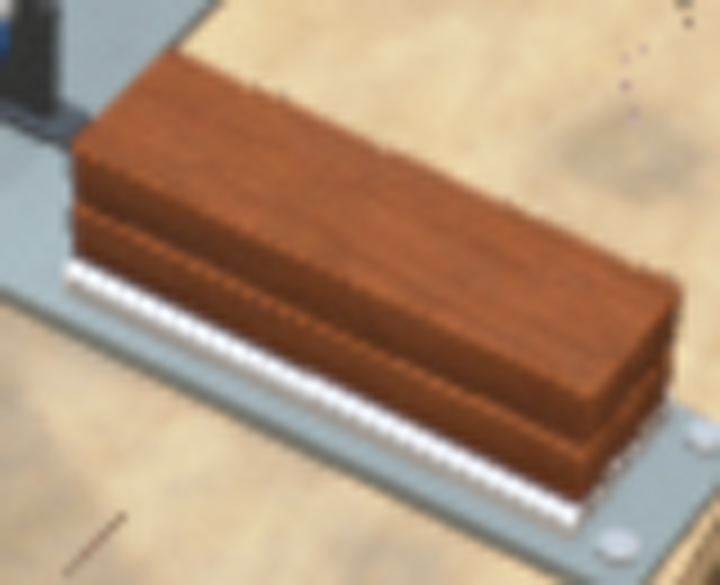

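```bash
python3 - <<'E'
from h import *
f=grab_frame("scene")
y=.431;ax=np.array([np.cos(y),np.sin(y)]);ay=np.array([-ax[1],ax[0]])
c=np.array([.436,.171])
for n,x in(("-x",-.0755),("+x",.0755)):
  for z in(.018,.040,.062):
    p=c+ax*x+ay*.0225; print(n,z,np.round((proj(f,[[*p,z]])[0]-[305,260])*9,0))
  p=c+ax*np.sign(x)*.077+ay*.026; print("bed",np.round((proj(f,[[*p,.018]])[0]-[305,260])*9,0))
  for z in (.018,.062):
    p=c+ax*x-ay*.0225; print("far",z,np.round((proj(f,[[*p,z]])[0]-[305,260])*9,0))
E
```

```text
-x 0.018 [576. 514.]
-x 0.04 [581. 454.]
-x 0.062 [586. 392.]
bed [574. 526.]
far 0.018 [665. 402.]
far 0.062 [677. 281.]
+x 0.018 [ 73. 269.]
+x 0.04 [ 72. 209.]
+x 0.062 [ 71. 148.]
bed [ 61. 274.]
far 0.018 [169. 168.]
far 0.062 [169.  47.]
```

move_arm --motion '[[[1,-2,-30],[0,0,0]],[[1,-2,-45],[0,0,0]],[[1,-2,-52],[0,0,0]],[[1,-2,-52],[0,0,0]]]'

```text
clock: 26.12
position: [0.5347, 0.0754, 0.1763]
tool_rot: [3.141, -0.0, -2.711]
force: [-0.3, 0.4, 0.2]
grip_width: -0.0003
```

```bash
python3 e.py k3; python3 z.py pics/k3s.png pics/k3sz.png 290 140 410 280 4.2
```

```text
[-0.28  0.39  0.25] [0.5347366  0.07538996 0.1763481 ] -0.0002606002587235711 [ 0.39564859  0.59554241 -0.91049296  1.84245218  0.56063792  0.98422568
  1.24501626] 26.125
```

View pics/k3sz.png

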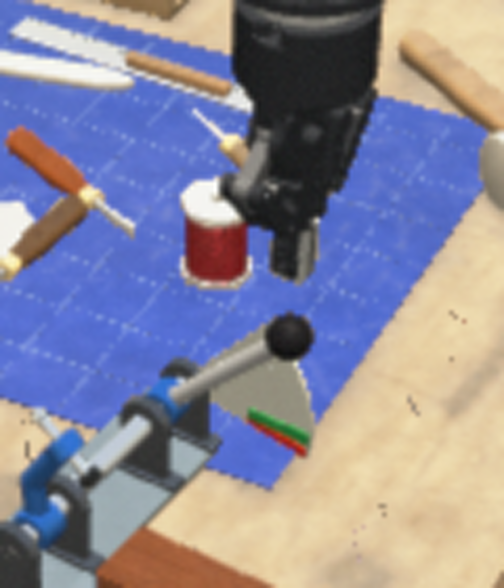

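View pics/k3w.png

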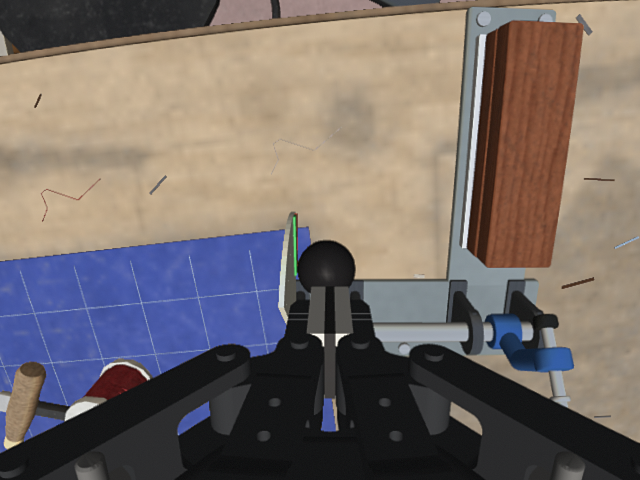

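move_arm --motion '[[[0,0,-10],[0,0,0]],[[0,0,-15],[0,0,0]],[[0,0,-15],[0,0,0]]]'

```text
clock: 26.6
position: [0.5345, 0.0751, 0.1608]
tool_rot: [3.141, -0.001, -2.711]
force: [-0.1, 0.8, 0.2]
grip_width: -0.0
```

move_arm --motion '[[[0,0,-3],[0,0,0]],[[0,0,-6],[0,0,0]],[[0,0,-8],[0,0,0]],[[0,0,-8],[0,0,0]]]'

```text
clock: 27.1
position: [0.5347, 0.0751, 0.1532]
tool_rot: [3.142, -0.0, -2.711]
force: [0.5, -0.2, -0.2]
grip_width: -0.0002
```

move_arm --motion '[[[0,0,-3],[0,0,0]],[[0,0,-5],[0,0,0]],[[0,0,-5],[0,0,0]]]'

```text
clock: 27.48
position: [0.5347, 0.0752, 0.1481]
tool_rot: [3.142, -0.0, -2.711]
force: [-0.0, -0.1, -0.1]
grip_width: -0.0003
```

```bash
python3 e.py k4; python3 z.py pics/k4s.png pics/k4sz.png 290 140 410 280 4.2
```

```text
[-0.01 -0.08 -0.13] [0.53467176 0.0751829  0.14813221] -0.0003361425728060267 [ 0.37432146  0.63081777 -0.8823947   1.86681715  0.60170086  0.9349423
  1.21192735] 27.475
```

View pics/k4sz.png

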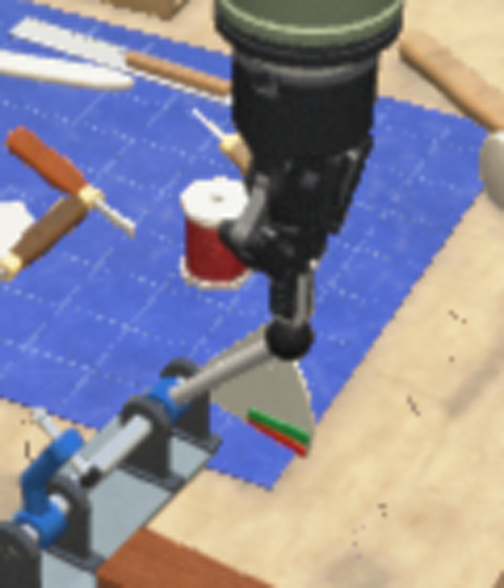

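move_arm --motion '[[[0,0,-2],[0,0,0]],[[0,0,-4],[0,0,0]],[[0,0,-4],[0,0,0]]]'

```text
clock: 27.95
position: [0.5341, 0.0747, 0.1444]
tool_rot: [-3.141, -0.002, -2.712]
force: [-6.4, -2.4, 12.0]
grip_width: -0.0
```

move_arm --motion '[[[-7,-3,-7],[0,0,0]],[[-14,-6,-16],[0,0,0]],[[-20,-9,-26],[0,0,0]],[[-25,-11,-37],[0,0,0]],[[-29,-13,-48],[0,0,0]],[[-31,-14,-60],[0,0,0]],[[-31,-14,-60],[0,0,0]],[[-31,-14,-60],[0,0,0]]]'

```text
clock: 28.95
position: [0.5034, 0.0609, 0.0845]
tool_rot: [-3.141, -0.001, -2.712]
force: [-4.1, -2.0, 7.4]
grip_width: 0.0006
```

```bash
python3 e.py k5; python3 z.py pics/k5s.png pics/k5sz.png 290 170 410 310 4.2
```

```text
[-4.09 -2.02  7.38] [0.50343656 0.06093883 0.08450475] 0.0005854578959167957 [ 0.35549257  0.67675165 -0.81612719  1.99145295  0.70460328  0.78234742
  1.1210472 ] 28.95
```

View pics/k5sz.png

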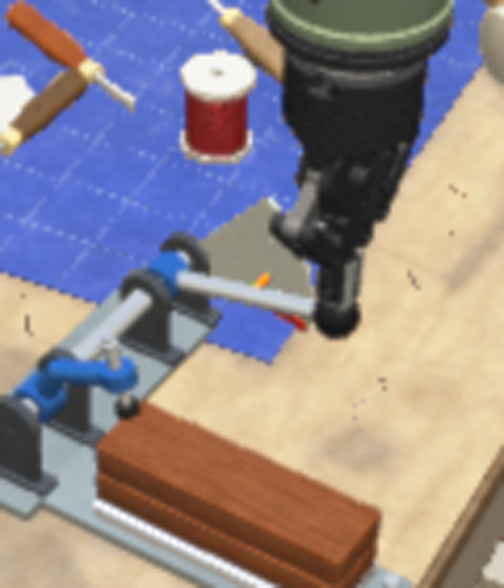

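View pics/k5w.png

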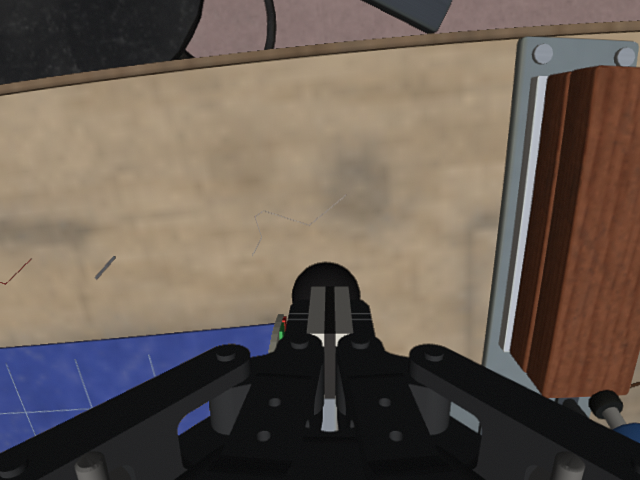

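move_arm --motion '[[[-1,0,-8],[0,0,0]],[[-2,-1,-16],[0,0,0]],[[-2,-1,-22],[0,0,0]],[[-2,-1,-27],[0,0,0]],[[-2,-1,-30],[0,0,0]],[[-2,-1,-30],[0,0,0]],[[-2,-1,-30],[0,0,0]]]'

```text
clock: 29.92
position: [0.5013, 0.0599, 0.0546]
tool_rot: [-3.141, -0.001, -2.712]
force: [-7.0, -2.8, 9.6]
grip_width: 0.0002
```

```bash
python3 e.py k6; python3 z.py pics/k6s.png pics/k6sz.png 290 190 410 310 4.6; python3 z.py pics/k6s.png pics/k6p.png 340 200 385 250 12
```

```text
[-7.02 -2.78  9.6 ] [0.50132689 0.05992074 0.05462998] 0.0002493378864032688 [ 0.32524713  0.71827224 -0.77230711  2.01069373  0.76256696  0.728238
  1.07332221] 29.925
```

View pics/k6sz.png

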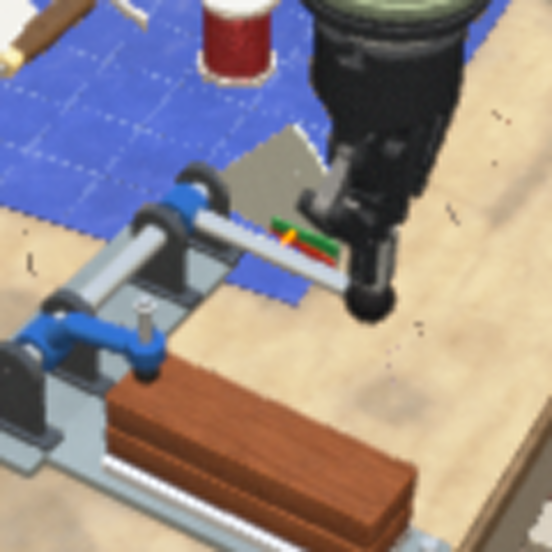

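View pics/k6p.png

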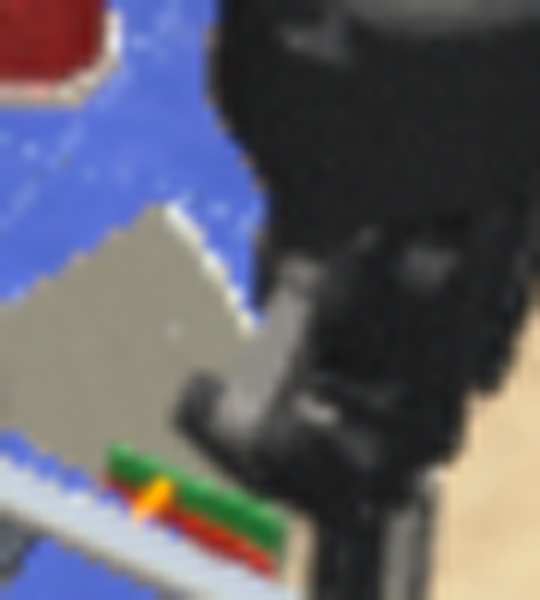

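View pics/k6w.png

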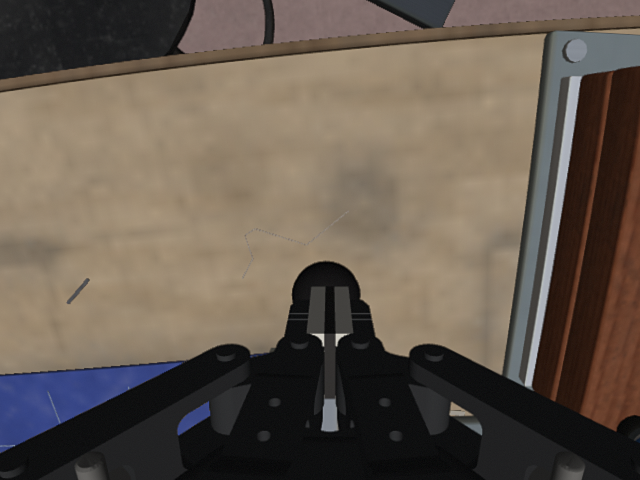

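```bash
python3 - <<'E'
from h import *
f=grab_frame("scene");print(observe()["force"],observe()["clock"])
y=.431;ax=np.array([np.cos(y),np.sin(y)]);ay=np.array([-ax[1],ax[0]]);c=np.array([.436,.171])
for q in(0,.8,.84,.86,.88,.92):
    e=.81-q; p=c+ax*(.131-.12*np.cos(e))-ay*.13; print(q,np.round((proj(f,[[*p,.05+.12*np.sin(e)]])[0]),1))
cv2.imwrite("pics/k7.png",cv2.resize(f["frame"][230:275,345:395,::-1],None,fx=12,fy=12,interpolation=cv2.INTER_CUBIC))
g=cv2.imread("pics/scene0.png");cv2.imwrite("pics/k0.png",cv2.resize(g[200:255,330:390],None,fx=10,fy=10,interpolation=cv2.INTER_CUBIC))
cv2.imwrite("pics/k8.png",cv2.resize(f["frame"][200:255,330:390,::-1],None,fx=10,fy=10,interpolation=cv2.INTER_CUBIC))
E
```

```text
[-7.81218324 -2.83143722  9.69710095] 30.075
0 [358.7 220.6]
0.8 [370.4 253.5]
0.84 [370.3 254.9]
0.86 [370.2 255.6]
0.88 [370.1 256.4]
0.92 [369.8 257.7]
```

View pics/k7.png

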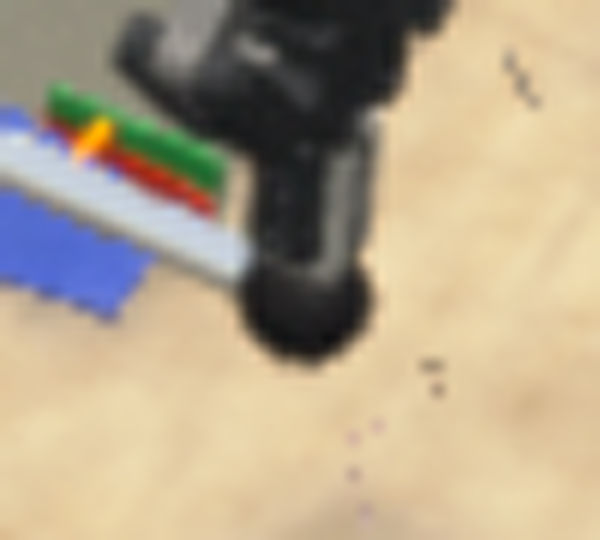

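View pics/k0.png

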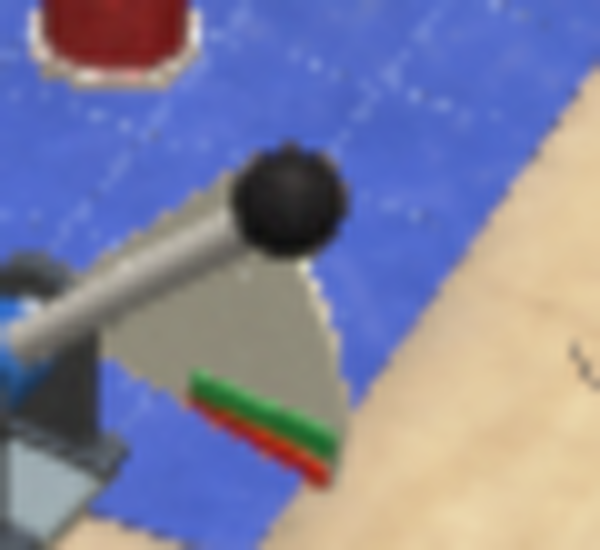

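View pics/k8.png

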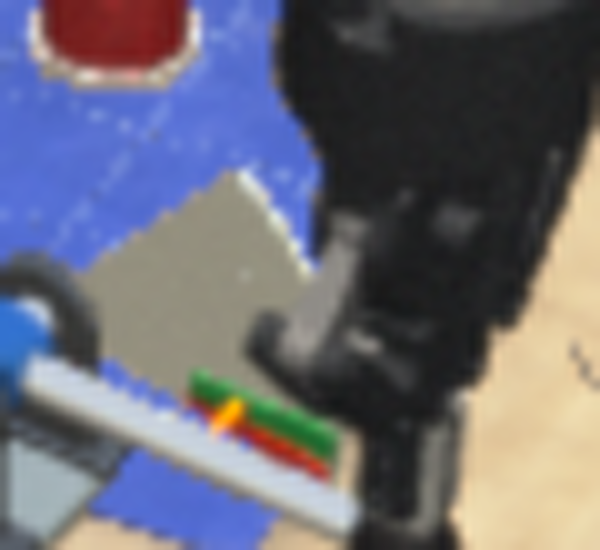

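```bash
python3 - <<'E'
from h import *
f=grab_frame("scene"); g=cv2.imread("pics/scene0.png")
d=cv2.absdiff(f["frame"][:,:,::-1].copy(),g).max(2)
for n,(x,y,r) in dict(spool=(342,194,14),jar=(185,357,22),tape=(217,396,24)).items(): print(n,d[y-r:y+r,x-r:x+r].max(),d[y-r:y+r,x-r:x+r].mean())
s=observe();print(s["force"],s["qd"].round(4),s["clock"])
print(job_done())
E
```

```text
spool 124 7.766581632653061
jar 11 5.785640495867769
tape 10 6.5234375
[-5.62027403 -2.63746076  9.93058353] [ 0.001  -0.0003  0.0001  0.0017  0.0017 -0.0009  0.0008] 30.125
the job is handed in; nothing more can be done
None
```

I stacked the two blocks on the bed and handed the job in at about 30 s, with the closed fingertips still holding the lever down in the green zone.

**What I did**
- I laid the front block (block_b) on the bed first and set block_a on top.
- The first check showed the upper block about 1–2 mm off sideways. I squeezed both blocks together between the jaws, which brought the sides flush.
- I then pushed the knob down along its arc with closed fingertips and held it there.

**Last checks**
- **Pile:** it was flush at the sides. The upper block sits roughly 1 mm towards the free end. It is centred on the bed to about 1–2 mm and in line with it.
- **Lever:** the knob's position in the scene picture and the arm's height both put it at about 0.85. The downward push was 9.6–9.9 N, inside the stated 8–11 N. The orange pointer showed in the green zone and the rubber pad rested on the pile's end.
- **Bystanders:** the jar and tape areas match the first scene picture. The spool's area had some differing pixels, probably the arm in front of it. The spool itself showed in the same place.

**What disagreed with the description**
- The blocks measured about 45 × 152 × 22 mm, not 56 × 158 × 22 mm. They therefore leave a narrow strip of bed showing along each side instead of overhanging it.
- The fingertips stand at or slightly behind the tool point, not 25 mm ahead of it. My first grasp closed above the block without touching it, and I repeated it lower.
- A sideways friction force of about 6–8 N remained at the knob when I handed in, and I left it because the hold was steady.

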